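# Scoop chestnuts from the tray into the bowl

### The arm

A 7-joint arm with a two-finger parallel gripper is mounted at the origin on a cart in front of the work surface, level with it; the furniture and walls round the work are solid. World frame = base frame: x ahead of the robot, y to its left, z up, the work surface at z = 0. Lengths are in m, angles in rad, forces in N, time in s.
With the tool pointing down it reaches from about 0.35 to 0.9 m from the base axis. Payload 8.1 kg.
Tool frame: the origin (TCP) lies between the finger pads; the fingertips stand 25 mm ahead of it and the grasp point (between the pads) lies 6 mm ahead of it (robot.finger_overhang is the distance from the TCP to the fingertips, in m); z points along the fingers, y is the line along which they close (so a half turn about z gives the same grasp; the last joint's range is limited). The gripper opens to 85 mm and grips with 20 to 120 N. Pads are 22 mm wide; open, the fingers measure 114 mm over their backs; the gripper's body (76 mm by 85 mm) begins 54 mm behind the grasp point. The pads swing forward as they close: fully open they stand 13 mm farther back than shut.
Start: joints at [-1.205, 0.434, 0.025, 1.573, -0.012, 1.134, -0.075], TCP at [0.282, 0.558, 0.225] pointing down, gripper open.
Joint ranges: [-2.62, 2.62], [-0.44, 2.09], [-1.27, 1.32], [0.08, 2.57], [-1.32, 4.46], [0.12, 2], [-2.74, 2.74]. Speed limits (rad/s): [2.22, 2.22, 3.01, 3.01, 3.14, 3.14, 3.14].

### API

Orientations are given as [roll, pitch, yaw] about the fixed x, y, z axes, in that order (R = Rz(yaw) Ry(pitch) Rx(roll)).
In Python, from rig import robot gives the robot as it stands.
- The arm moves only by the shell command python3 -m crank 'ROWS' [OPENING] [FORCE]. ROWS is JSON, a list of rows, each an object with "translation": the shift along the tool's x, y, z in cm, a list of three; "spin": the turn about the tool's z in degrees. A call has 1 to 20 rows; each row is the pose to reach, as a shift and turn from the pose commanded when the call began, along the tool's axes at that moment; what a row does not reach only later rows make up. A row lasts 1/10 s, in which the tool goes at most 50 mm and 8.59 degrees, less where a joint would pass 70% of its speed; a pose out of reach is approached as far as the arm can. A call with a gripper value outside its range is refused whole. OPENING is the opening, from 0 (shut) to 1 (fully open), set as the call begins (- or left out, the last holds). The fingers move at their own pace and stop on an object; FORCE is the grip in N (left out, the last holds). Time passes only in rows, so rows that repeat a pose let the fingers close. It gives the time, the measured TCP pose, the force, the opening and the grip force at its end, in the units of the state.
- robot.sense(): the state, without advancing time (a new reading comes with each control period).
- robot.read_camera(name): name is "scene" or "side" or "wrist"; returns the picture (384x512x3 uint8, red, green, blue); there is no depth.
- robot.camera_params(name): a dict with "fx", "fy", "cx", "cy" (pixels), "dist" ([k1, k2, p1, p2, k3] as OpenCV has them; the pictures are not rectified), "eye" and "rotation" of the camera in the world; the wrist camera has in their place "hand_eye" (4x4, takes a point from camera to tool coordinates, whose origin is the TCP and whose axes are the flange's). Camera axes: x right, y down, z forward; pixel columns grow to the right and rows downward; lengths in m; the calibration is good to about 2 mm. A picture is of the moment at which its call begins: read the wrist's pose just before it. camera_params takes no time and is no camera call.
- robot.close_job(): hands the job in; it is judged then, once.
The state is a dict: "t": time; "joints": joint angles; "qd": joint speeds; "tau": joint torques, N m; "ee_pos": TCP position; "orientation": TCP orientation; "contact_force": force on the tool from outside, world axes, zero at the start; "ft_torque": the same for the moment, N m; "width": opening from 0.0 (shut) to 1.0 (fully open); "gripper_force": force on a finger pad.
Only numpy, scipy, OpenCV 4.12 (cv2) and the standard library are available. Lean on these libraries where they do the work, as an engineer would, in place of code of your own. Each camera call takes 0.05 s, during which the arm holds its last target. There are 200 camera calls.

### The job

Pick up the steel scoop by its handle, scoop the three chestnuts out of the wooden tray with it and tip them into the white bowl, without touching the chestnuts with the fingers. Then set the scoop down flat on the worktop and let go of it, leaving the bowl, the mug and the spice jar where they stand.

Things in the scene. Friction and masses are not known exactly. Their poses are not given: they have to be found in the camera images.
- scoop: steel hand scoop lying flat on the worktop, 0.25 kg: a flat-bottomed square pan with a dark wooden handle at its back. Origin at the centre of the pan's underside; +x points out of the open mouth, z up. Pan 96 mm long (x -48 to 48), 92 wide outside, 86 inside, floor 3 thick. Back wall 42 high; side walls slope from 42 at the back to nothing at x = 36: the last 12 mm have no walls
- scoop_grip (a point): a point in the handle to grip, at (-80, 0, 78) mm in the scoop's frame (same axes). The handle, a straight bar on a short neck at the top of the back wall, is 26 mm deep and 20 mm wide across the scoop's y (the width to grip); it leans back 20 degrees from vertical, away from the mouth (up along (-0.34, 0, 0.94)), from 40 to 113 mm above the underside
- scoop_lip (a point): middle of the front edge of the scoop's mouth, at (48, 0, 1) mm in the scoop's frame; the edge is 2 mm thick
- tray: plain light wooden tray, fixed, 256 x 126 mm, 42 high, open on top. Origin at its underside's centre; +x along its length to the end with the chestnuts (away from the robot and to its right), z up. Inside x -120 to 120, y -55 to 55, floor 10 mm above the worktop, upright walls. The -x half is empty: the pan fits in there, then slides along the floor to the +x end wall
- chestnut_a: chestnut at the tray's -y side: a smooth, slippery brown dome with flat base and blunt tip, 32 mm across, 26 high, 20 g. Origin on its axis, 11 mm above the base. It stands in the tray, between x = 18 and 66 mm of the tray's frame
- chestnut_b: chestnut near the tray's middle line: a smooth, slippery brown dome with flat base and blunt tip, 32 mm across, 26 high, 20 g. Origin on its axis, 11 mm above the base. It stands in the tray, between x = 18 and 66 mm of the tray's frame
- chestnut_c: chestnut at the tray's +y side: a smooth, slippery brown dome with flat base and blunt tip, 32 mm across, 26 high, 20 g. Origin on its axis, 11 mm above the base. It stands in the tray, between x = 18 and 66 mm of the tray's frame
- bowl: round white ceramic bowl, loose, 0.5 kg, 160 mm across the rim, 65 mm high, to the robot's right. Origin at the centre of its underside, z up
- mug: loose mug, 112 x 82 mm with its handle and 94 mm high, behind the bowl; origin under it, z up; a bystander
- spice_jar: loose spice jar, 45 mm across and 106 mm high, towards the back on the left; origin at the centre of its underside, z up; a bystander. It stands under the wall cabinets, which the arm must keep clear of: underside 0.46 m above the worktop, front face at world x = 0.60, from y = -0.26 to the left

How it is judged:
By the outcome, as a careful person would: the job done as asked, in the order asked, and still so for the second after the job is handed in, with the robot touching nothing.
It also fails if it takes over 58 s, if anything falls off the work surface, if the arm or the gripper's body presses on something with over 40 N, if the wrist force passes 120 N, or if a joint passes its speed limit or range.

## Working session

There is one attempt and no reset: what is moved stays moved. The work goes in short steps, Python scripts to look and compute and a shell command to move; the robot and the scene stay as the last step left them, time stands still between calls to the robot, and variables do not carry over. Pictures are saved under pics/ and viewed, at most 10 in all, crops included, and the job is handed in when it is done.

```bash
mkdir -p pics; ls; cat > h.py <<'E'
import numpy as np, cv2, json
from rig import robot
from scipy.spatial.transform import Rotation as Ro
def snap(n,f):
    s=robot.sense(); im=robot.read_camera(n); cv2.imwrite(f'pics/{f}.png',im[:,:,::-1]); 
    json.dump([s['ee_pos'],s['orientation']],open(f'pics/{f}.json','w'),default=lambda a:np.asarray(a).tolist()); return im
def cam(n,f=None):
    p=robot.camera_params(n); K=np.array([[p['fx'],0,p['cx']],[0,p['fy'],p['cy']],[0,0,1]])
    if n=='wrist':
        e,o=json.load(open(f'pics/{f}.json')); R=Ro.from_euler('xyz',o).as_matrix(); H=np.array(p['hand_eye'])
        return K,np.array(p['dist']),R@H[:3,3]+e,R@H[:3,:3]
    return K,np.array(p['dist']),np.array(p['eye']),np.array(p['rotation'])
def rays(n,px,f=None):
    K,d,e,R=cam(n,f); u=cv2.undistortPoints(np.array(px,float).reshape(-1,1,2),K,d).reshape(-1,2)
    v=np.c_[u,np.ones(len(u))]@R.T; return e,v/np.linalg.norm(v,axis=1)[:,None]
def plane(n,px,z,f=None):
    e,v=rays(n,px,f); return e+v*((z-e[2])/v[:,2])[:,None]
def tri(a,b):
    """a,b=(e,v) single rays -> point, gap"""
    (e1,v1),(e2,v2)=a,b; A=np.c_[v1,-v2]; t=np.linalg.lstsq(A,e2-e1,rcond=None)[0]
    p,q=e1+t[0]*v1,e2+t[1]*v2; return (p+q)/2,np.linalg.norm(p-q)
def proj(n,P,f=None):
    K,d,e,R=cam(n,f); c=(np.atleast_2d(P)-e)@R; return cv2.projectPoints(c,np.zeros(3),np.zeros(3),K,d)[0].reshape(-1,2)
E
python3 - <<'E'
from h import *
a=snap('scene','s0');b=snap('side','d0')
for n in('scene','side'): K,d,e,R=cam(n); print(n,K[0,0],e,R[:,2])
s=robot.sense();print(s['t'],s['ee_pos'],s['orientation'],robot.finger_overhang)
E
```

```text
picsTraceback (most recent call last):
  File "<stdin>", line 3, in <module>
IndexError: too many indices for array: array is 1-dimensional, but 2 were indexed
```

View pics/s0.png

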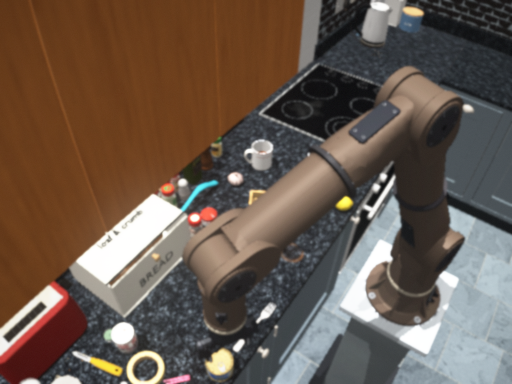

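View pics/d0.png

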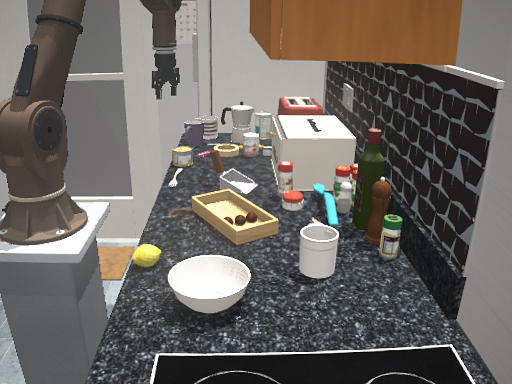

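Scene view: the arm hides most of the work. Side view: scoop near (238,182) with its dark handle at (217,160), tray centred at (233,215) with the chestnuts at (228,222), (240,219), (252,217), bowl at (210,283), mug at (318,250).

```bash
python3 - <<'E'
from h import *
for n in('scene','side','wrist'): print(n,robot.camera_params(n))
s=robot.sense();print(s['t'],s['ee_pos'],s['orientation'],robot.finger_overhang)
E
```

```text
scene {'fx': 427.66807716864054, 'fy': 427.66807716864054, 'cx': 250.80790420083574, 'cy': 195.4114952527459, 'dist': array([-0.15527897,  0.        ,  0.        ,  0.        ,  0.        ]), 'eye': array([0.01975834, 0.86518623, 1.19022533]), 'rotation': array([-2.38500117, -0.01274857, -2.53699954])}
side {'fx': 467.1116817035126, 'fy': 467.1116817035126, 'cx': 254.30699006514584, 'cy': 192.0828893481136, 'dist': array([-0.16248277,  0.        ,  0.        ,  0.        ,  0.        ]), 'eye': array([ 0.52955929, -1.14325558,  0.54465539]), 'rotation': array([-1.94721278, -0.0139598 , -0.04167326])}
wrist {'fx': 326.64263622342537, 'fy': 326.64263622342537, 'cx': 253.19182835251394, 'cy': 187.1121474716255, 'dist': array([-0.07980571,  0.        ,  0.        ,  0.        ,  0.        ]), 'hand_eye': array([[ 1.89089903e-03, -9.45563263e-01, -3.25432849e-01,
         8.46816073e-02],
       [ 9.99998200e-01,  1.83897291e-03,  4.67163672e-04,
        -5.76365165e-04],
       [ 1.56729386e-04, -3.25433147e-01,  9.45565039e-01,
        -1.49616894e-01],
       [ 0.00000000e+00,  0.00000000e+00,  0.00000000e+00,
         1.00000000e+00]])}
0.1 [0.28223522 0.5571221  0.22399414] [-3.14015198e+00  1.39784686e-04  2.67270678e+00] 0.025
```

```bash
sed -i "s/np.array(p\['rotation'\])/Ro.from_euler('xyz',p['rotation']).as_matrix()/" h.py
python3 - <<'E'
from h import *
for l,px,z in [('scoop pan',(240,182),0),('handle top',(216,151),.11),('tray rim corners',[(192,196),(224,191),(275,230),(241,238)],.042),('nuts',[(228,223),(240,220),(252,217)],.02),('bowl rim',[(169,284),(250,282)],.065),('mug',(318,265),.02)]: print(l,plane('side',px,z).round(3).tolist())
for y in(0,): print(cam('side')[3][:,2],cam('scene')[3][:,2])
E
```

```text
scoop pan [[0.55, 0.325, 0.0]]
handle top [[0.472, 0.319, 0.11]]
tray rim corners [[0.41, 0.098, 0.042], [0.501, 0.136, 0.042], [0.63, -0.124, 0.042], [0.546, -0.165, 0.042]]
nuts [[0.514, -0.037, 0.02], [0.546, -0.018, 0.02], [0.578, 0.0, 0.02]]
bowl rim [[0.408, -0.398, 0.065], [0.559, -0.392, 0.065]]
mug [[0.715, -0.256, 0.02]]
[ 0.04387128  0.92896668 -0.36755437] [ 0.38256821 -0.57003224 -0.72712091]
```

```bash
python3 -m crank '[{"translation":[-13,-6,-6],"spin":-10},{"translation":[-25,-13,-8],"spin":-20},{"translation":[-25,-13,-8],"spin":-20},{"translation":[-25,-13,-8],"spin":-20},{"translation":[-25,-13,-8],"spin":-20},{"translation":[-25,-13,-8],"spin":-20},{"translation":[-25,-13,-8],"spin":-20},{"translation":[-25,-13,-8],"spin":-20},{"translation":[-25,-13,-8],"spin":-20},{"translation":[-25,-13,-8],"spin":-20}]' 1
python3 - <<'E'
from h import *
snap('wrist','w1');print(robot.sense()['t'],robot.sense()['qd'])
snap('scene','s1')
E
```

```text
t: 1.1
ee_pos: [0.4455, 0.3299, 0.3041]
orientation: [-3.141, -0.001, 3.024]
contact_force: [-0.3, 0.2, -0.5]
width: 1.004
gripper_force: 0.0
1.15 [ 0.00313385 -0.00148037  0.00354899 -0.00356698  0.0011557   0.00172092
  0.00153396]
```

View pics/w1.png

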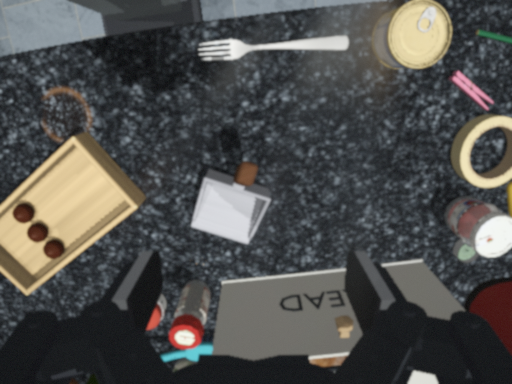

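Wrist view 1: scoop pan with lip corners at about (192,226) and (249,242), handle at (245,172); tray at left with nuts at (23,213), (37,232), (53,248).

```bash
python3 - <<'E'
from h import *
f='w1'
L=plane('wrist',[(192,226),(249,242)],.001,f);print('lip',L.round(4).tolist(),np.linalg.norm(L[0]-L[1]))
H=plane('wrist',[(246,172)],.113,f);print('handle top',H.round(4))
print('nuts',plane('wrist',[(23,213),(37,232),(53,248)],.022,f).round(4).tolist())
n=L[1]-L[0];x=np.array([n[1],-n[0]]);x/=np.linalg.norm(x);print('scoop x',x,np.degrees(np.arctan2(x[1],x[0])))
print('grip',L.mean(0)[:2]-.128*x, 'pan c',L.mean(0)[:2]-.048*x)
im=cv2.imread('pics/w1.png');c=im[150:260,170:290];cv2.imwrite('pics/w1c.png',cv2.resize(c,None,fx=5,fy=5,interpolation=cv2.INTER_CUBIC))
E
```

```text
lip [[0.5675, 0.2209, 0.001], [0.6047, 0.3046, 0.001]] 0.09154773675485259
handle top [[0.4593 0.3202 0.113 ]]
nuts [[0.5096, -0.0266, 0.022], [0.5426, -0.0148, 0.022], [0.572, 0.0022, 0.022]]
scoop x [ 0.91359023 -0.40663606] -23.99369180901
grip [0.46914042 0.31480274] pan c [0.54222764 0.28227186]
```

View pics/w1c.png

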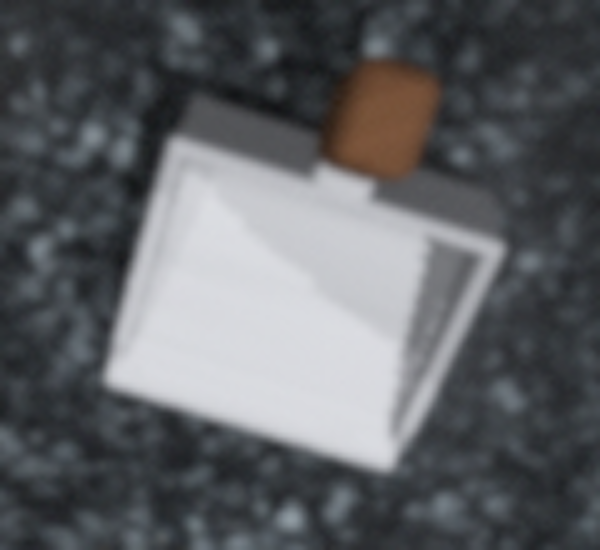

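```bash
python3 -m crank '[{"translation":[-1.2,-0.6,4],"spin":8},{"translation":[-2.5,-1.2,8],"spin":16},{"translation":[-2.5,-1.2,10],"spin":17.3},{"translation":[-2.5,-1.2,10],"spin":17.3},{"translation":[-2.5,-1.2,10],"spin":17.3},{"translation":[-2.5,-1.2,10],"spin":17.3}]' 1
python3 - <<'E'
from h import *
snap('wrist','w2');snap('scene','s2')
im=cv2.imread('pics/w2.png');
hsv=cv2.cvtColor(im,cv2.COLOR_BGR2HSV)
cv2.imwrite('pics/w2c.png',im[40:340,100:400].repeat(2,0).repeat(2,1))
E
```

```text
t: 1.8
ee_pos: [0.4705, 0.3149, 0.2063]
orientation: [3.139, 0.001, 2.722]
contact_force: [0.7, -0.3, 1.0]
width: 1.002
gripper_force: 0.0
```

View pics/w2c.png

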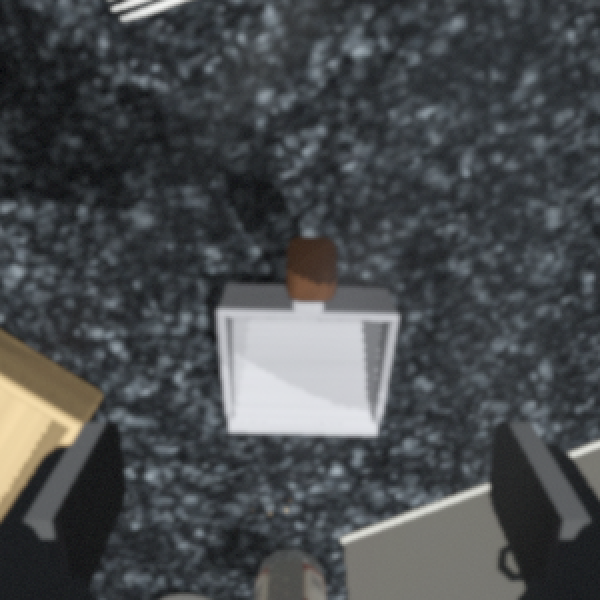

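Wrist view 2 (full-image pixels): lip corners (214.5,256) and (289.5,258), handle top about (256,162), scoop square with the gripper.

```bash
python3 - <<'E'
from h import *
def T(p,q): 
    a=rays('wrist',[p],'w1');b=rays('wrist',[q],'w2');return tri((a[0],a[1][0]),(b[0],b[1][0]))
for p,q in [((191.4,226.4),(214.5,256)),((248.4,244),(289.5,258)),((249.5,167),(256,162.5))]: print(T(p,q))
L=plane('wrist',[(214.5,256),(289.5,258)],.001,'w2');n=L[1]-L[0];x=np.array([n[1],-n[0]]);x/=np.linalg.norm(x)
print(L.mean(0),np.linalg.norm(n),np.degrees(np.arctan2(x[1],x[0])),'grip',L.mean(0)[:2]-.128*x)
print('handle top',plane('wrist',[(256,162.5)],.113,'w2'),'expected',L.mean(0)[:2]-.1407*x)
s=robot.sense();e=s['ee_pos'];yaw=s['orientation'][2];print(e,np.degrees(yaw))
E
```

```text
(array([0.56448106, 0.22169189, 0.00886389]), np.float64(0.0001662699909588647))
(array([0.60517585, 0.30364198, 0.00692603]), np.float64(0.0005386790080359975))
(array([0.45219562, 0.32505026, 0.11684461]), np.float64(0.0022282316319973475))
[0.58863599 0.26093849 0.001     ] 0.09359726233973982 -25.77459046735297 grip [0.47337049 0.31659696]
handle top [[0.45211191 0.32520393 0.113     ]] expected [0.461934   0.32211932]
[0.47054403 0.31459905 0.20625785] 155.89958759500044
```

```bash
python3 -m crank '[{"translation":[0,0.1,4],"spin":1},{"translation":[0,0.1,8],"spin":1},{"translation":[0,0.1,11],"spin":1},{"translation":[0,0.1,12.2],"spin":1},{"translation":[0,0.1,12.2],"spin":1},{"translation":[0,0.1,12.2],"spin":1}]' 1
python3 -m crank '[{"translation":[0,0,0],"spin":0},{"translation":[0,0,0],"spin":0},{"translation":[0,0,0],"spin":0},{"translation":[0,0,0],"spin":0},{"translation":[0,0,0],"spin":0},{"translation":[0,0,0],"spin":0},{"translation":[0,0,0],"spin":0},{"translation":[0,0,0],"spin":0}]' 0 110
```

```text
t: 2.5
ee_pos: [0.4714, 0.3153, 0.0842]
orientation: [3.14, 0.001, 2.702]
contact_force: [0.7, -0.3, 0.2]
width: 1.001
gripper_force: 0.0
t: 3.3
ee_pos: [0.4706, 0.315, 0.0834]
orientation: [3.141, 0.0, 2.703]
contact_force: [-1.2, -0.8, 5.9]
width: 0.21
gripper_force: 107.7
```

```bash
python3 -m crank '[{"translation":[0,0,-1],"spin":0},{"translation":[0,0,-3],"spin":0},{"translation":[0,0,-6],"spin":0},{"translation":[0,0,-9],"spin":0},{"translation":[-2,-3,-12],"spin":0},{"translation":[-4,-5,-15],"spin":0},{"translation":[-6,-8,-18],"spin":0},{"translation":[-8,-10.5,-20.5],"spin":0},{"translation":[-8.9,-11.8,-21.6],"spin":0},{"translation":[-8.9,-11.8,-21.6],"spin":0},{"translation":[-8.9,-11.8,-21.6],"spin":0},{"translation":[-8.9,-11.8,-21.6],"spin":0}]'
python3 - <<'E'
from h import *
snap('wrist','w3');snap('side','d3')
a=cv2.imread('pics/w3.png');b=cv2.imread('pics/d3.png')[60:260,150:350]
c=np.zeros((584,800,3),np.uint8);c[:384,:512]=a;c[384:584,:200]=b;
c[0:384,512:]=cv2.resize(cv2.imread('pics/d3.png')[150:346,150:300],(288,384));cv2.imwrite('pics/c3.png',c)
E
```

```text
t: 4.5
ee_pos: [0.4998, 0.1714, 0.2975]
orientation: [-3.14, -0.002, 2.705]
contact_force: [0.3, 0.3, -2.1]
width: 0.206
gripper_force: 108.0
```

View pics/c3.png

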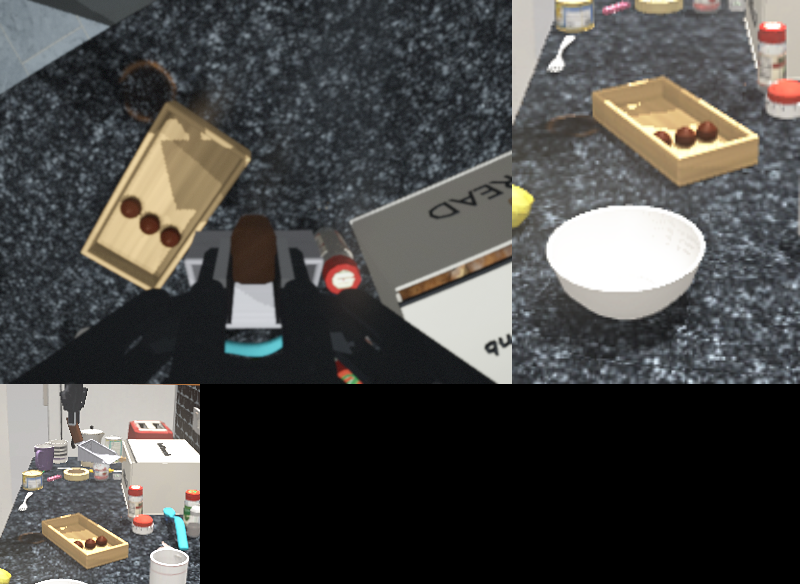

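Wrist view 3: tray rim corners near (168,101), (251,155), (155,290), (83,250), nuts at (131,208), (150,224), (170,237); the side view shows the scoop held clear, level, in the gripper.

```bash
python3 - <<'E'
from h import *
im=cv2.imread('pics/w3.png');h=cv2.cvtColor(im,cv2.COLOR_BGR2HSV)
m=cv2.inRange(h,(10,60,60),(30,255,255));m[:90]=0;m[300:]=0;m[:,270:]=0
m=cv2.morphologyEx(m,cv2.MORPH_CLOSE,np.ones((9,9)));m=cv2.morphologyEx(m,cv2.MORPH_OPEN,np.ones((7,7)))
c=max(cv2.findContours(m,0,2)[0],key=cv2.contourArea);hull=cv2.convexHull(c)
q=cv2.approxPolyDP(hull,8,True).reshape(-1,2);print('corners',q.tolist())
P=plane('wrist',q,.042,'w3');print(P.round(4).tolist())
g=[(168,101),(251,155),(155,290),(83,250)];P=plane('wrist',g,.042,'w3')[:,:2];print('hand',P.round(4).tolist(),[np.linalg.norm(P[i]-P[(i+1)%4]).round(4) for i in range(4)],P.mean(0))
for a,b in[((82,133),(168,101)),((143,200),(251,155)),((27,292),(155,290))]:
    A=rays('wrist',[a],'w1');B=rays('wrist',[b],'w3');print('tri',tri((A[0],A[1][0]),(B[0],B[1][0])))
def nuts(f,box):
    im=cv2.imread(f'pics/{f}.png');h=cv2.cvtColor(im,cv2.COLOR_BGR2HSV)
    d=((h[:,:,2]<110)&(h[:,:,1]>110)&((h[:,:,0]<12)|(h[:,:,0]>170))).astype(np.uint8);k=np.zeros_like(d);x0,y0,x1,y1=box;k[y0:y1,x0:x1]=d[y0:y1,x0:x1]
    n,_,s,ce=cv2.connectedComponentsWithStats(k);return [ce[i] for i in range(1,n) if s[i,4]>80]
N3=nuts('w3',(110,185,190,255));N1=nuts('w1',(0,195,75,265));print(N3,N1)
for n in N3: print('nut',plane('wrist',[n],.022,'w3').round(4))
for a in N1:
  for b in N3:
    A=rays('wrist',[a],'w1');B=rays('wrist',[b],'w3');p,gp=tri((A[0],A[1][0]),(B[0],B[1][0]));
    if gp<.006 and 0<p[2]<.06: print('tri nut',p.round(4),gp.round(4))
# bowl
im=cv2.imread('pics/d3.png');h=cv2.cvtColor(im,cv2.COLOR_BGR2HSV);b=cv2.inRange(h,(0,0,130),(180,60,255));b[:250]=0;b[315:]=0;b[:,:155]=0;b[:,265:]=0
c=max(cv2.findContours(b,0,2)[0],key=cv2.contourArea).reshape(-1,2);print('bowl bbox',cv2.boundingRect(c))
l,r=c[c[:,0].argmin()],c[c[:,0].argmax()];Q=plane('side',[l,r],.065);print(l,r,Q.round(4).tolist(),'back',plane('side',[c[c[:,1].argmin()]],.065))
E
```

```text
corners [[176, 101], [201, 110], [250, 161], [160, 288], [143, 289], [82, 246], [148, 118]]
[[0.4089, 0.1095, 0.042], [0.4315, 0.132, 0.042], [0.5149, 0.1591, 0.042], [0.6343, -0.0452, 0.042], [0.6254, -0.0698, 0.042], [0.5261, -0.1132, 0.042], [0.4118, 0.0679, 0.042]]
hand [[0.4047, 0.1006], [0.5084, 0.1635], [0.6343, -0.054], [0.5322, -0.1157]] [np.float64(0.1213), np.float64(0.2514), np.float64(0.1193), np.float64(0.251)] [0.51988155 0.02362644]
tri (array([0.40466107, 0.09304031, 0.01016489]), np.float64(0.0032619555155460785))
tri (array([0.51343366, 0.16020957, 0.01396074]), np.float64(0.0017860330501250174))
tri (array([ 0.63277018, -0.05145944,  0.04574275]), np.float64(0.0007885260105875511))
[array([130.33460076, 207.64638783]), array([149.51171875, 224.1796875 ]), array([170.0610687 , 236.98854962])] [array([ 23.   , 212.868]), array([ 37.32765957, 232.29787234]), array([ 53.44725738, 248.92827004])]
nut [[ 0.5092 -0.0268  0.022 ]]
nut [[ 0.5431 -0.0149  0.022 ]]
nut [[0.5735 0.0021 0.022 ]]
tri nut [ 0.5091 -0.0264  0.0226] 0.0003
tri nut [ 0.5432 -0.0149  0.0218] 0.0002
tri nut [0.5735 0.0023 0.0224] 0.0002
bowl bbox (165, 252, 86, 61)
[165 288] [250 278] [[0.4018, -0.4111, 0.065], [0.5599, -0.3777, 0.065]] back [[ 0.4958032  -0.27417141  0.065     ]]
```

```bash
python3 - <<'E'
from h import *
from scipy.optimize import least_squares
def corners(c,th,z=.042):
    R=np.array([[np.cos(th),-np.sin(th)],[np.sin(th),np.cos(th)]]);k=np.array([(-.128,-.063),(-.128,.063),(.128,.063),(.128,-.063)])
    return np.c_[k@R.T+c,np.full(4,z)]
C=corners((.520,.0236),np.radians(-59.7));print(proj('wrist',C,'w3').round(1).tolist(),proj('side',C).round(1).tolist())
im=cv2.imread('pics/w3.png')[80:310,60:280];j=cv2.resize(im,None,fx=1.8,fy=2.5,interpolation=cv2.INTER_CUBIC)
d=cv2.resize(cv2.imread('pics/d3.png')[180:250,180:290],(396,280*90//100),interpolation=cv2.INTER_CUBIC)
o=np.zeros((575,800,3),np.uint8);o[:,:396]=j;o[:252,400:796]=d;cv2.imwrite('pics/c4.png',o)
E
```

```text
[[167.8, 97.6], [253.2, 155.2], [155.9, 292.6], [80.6, 249.6]] [[189.0, 195.4], [227.2, 187.4], [276.5, 218.1], [234.2, 229.3]]
```

View pics/c4.png

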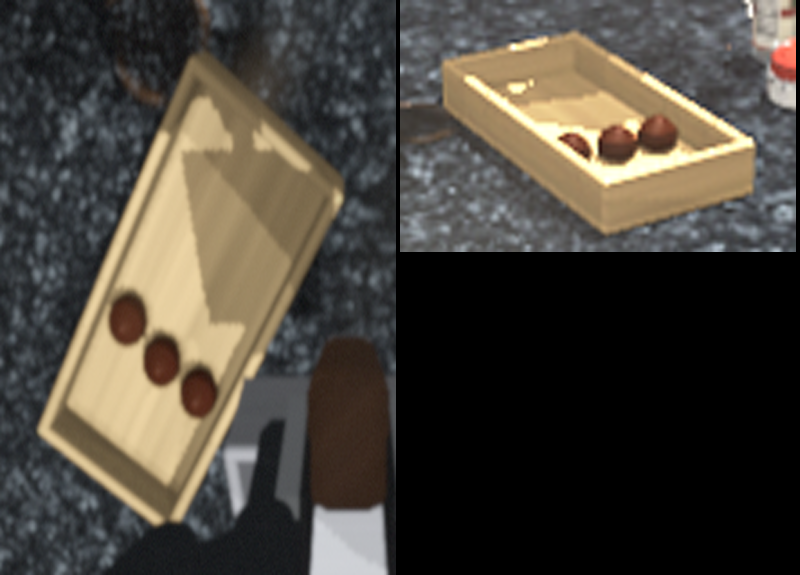

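Zoom: in w3 the rim corners are at (168.3,102), (250.6,158), (154.4,288.8), (82.2,252); in the side view at (192.5,197.2), (228.9,189.4), (278,221), (236.9,231.4), middle nut at (240.3,219.4).

```bash
python3 - <<'E'
from h import *
from scipy.optimize import least_squares
def corners(p,z=.042):
    c,s=np.cos(p[2]),np.sin(p[2]);k=np.array([(-.128,-.063),(-.128,.063),(.128,.063),(.128,-.063)])
    return np.c_[k@np.array([[c,s],[-s,c]])+p[:2],np.full(4,z)]
W=np.array([(168.3,102),(250.6,158),(154.4,288.8),(82.2,252)]);S=np.array([(192.5,197.2),(228.9,189.4),(278,221),(236.9,231.4)])
for w,s in((1,0),(0,1),(1,1)):
    r=least_squares(lambda p:np.r_[w*(proj('wrist',corners(p),'w3')-W).ravel(),s*(proj('side',corners(p))-S).ravel()],[.52,.0236,-1.04]);print(w,s,r.x[:2],np.degrees(r.x[2]),r.fun.round(1))
N=np.array([[.5092,-.0266,.022],[.5432,-.0149,.022],[.5735,.0022,.022]]);print(proj('side',N))
print(plane('side',[(240.3,219.4),(251.6,217)],.022))
E
```

```text
1 0 [0.52201478 0.02152786] -59.87961014400396 [-0.8 -2.1  1.9 -0.4  0.8  5.2 -2.2 -1.  -0.  -0.  -0.  -0.  -0.  -0.
 -0.  -0. ]
0 1 [0.52637762 0.00996427] -60.253756251928706 [-0.   0.  -0.   0.  -0.   0.  -0.   0.  -1.3 -0.1  0.9 -0.4  1.1 -0.5
 -0.6  0.4]
1 1 [0.52294232 0.02091836] -59.87379028309752 [-0.9 -1.1  1.8  0.4  0.8  5.8 -2.1 -0.3 -2.4 -1.5 -0.6 -1.7 -0.4 -2.4
 -1.7 -1.7]
[[226.14712972 220.69545205]
 [239.00756414 218.77579947]
 [250.18241754 216.05704384]]
[[ 0.54658008 -0.01886935  0.022     ]
 [ 0.57709975 -0.00393235  0.022     ]]
```

```bash
python3 -m crank '[{"translation":[0.5,-1,0],"spin":6},{"translation":[1,-2,1],"spin":13},{"translation":[2,-3.5,3],"spin":21},{"translation":[2.8,-4.9,6],"spin":29},{"translation":[2.8,-4.9,9],"spin":35},{"translation":[2.8,-4.9,12],"spin":35},{"translation":[2.8,-4.9,15],"spin":35},{"translation":[2.8,-4.9,15.2],"spin":35},{"translation":[2.8,-4.9,15.2],"spin":35},{"translation":[2.8,-4.9,15.2],"spin":35}]'
python3 - <<'E'
from h import *
snap('wrist','w5');snap('side','d5');snap('scene','s5')
o=np.zeros((600,800,3),np.uint8);o[:384,:512]=cv2.imread('pics/w5.png');o[:,512:]=0
o[:288,512:]=cv2.resize(cv2.imread('pics/s5.png')[100:292,200:392],(288,288));o[290:578,512:]=cv2.resize(cv2.imread('pics/d5.png')[140:250,180:290],(288,288));cv2.imwrite('pics/c5.png',o)
E
```

```text
t: 5.6
ee_pos: [0.4556, 0.1381, 0.1479]
orientation: [3.14, 0.0, 2.092]
contact_force: [-0.8, -0.6, -2.6]
width: 0.207
gripper_force: 108.2
```

View pics/c5.png

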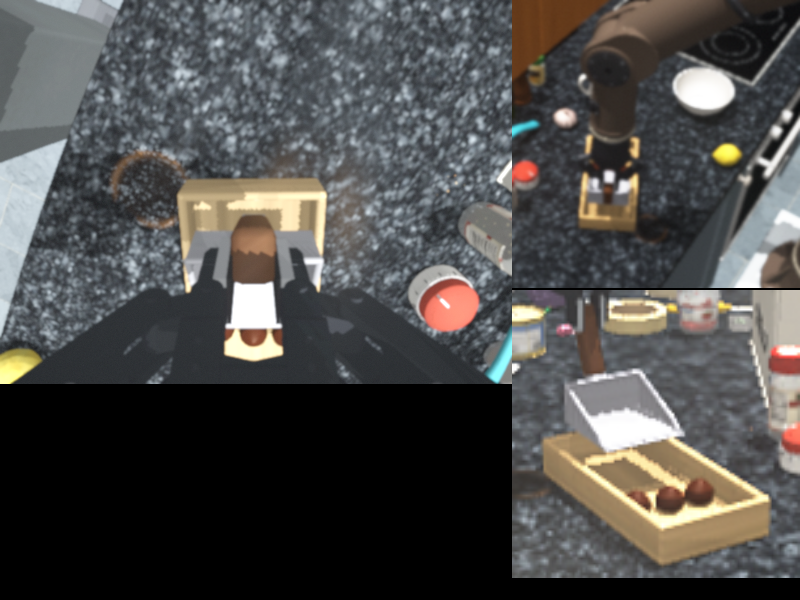

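Wrist view: near tray end rim corners (180,183) and (325,181), the pan (185–323) centred and square in it; side view shows the pan level over the empty half with the nuts clear of the lip.

```bash
python3 - <<'E'
from h import *
P=plane('wrist',[(180,182),(325,180.5)],.042,'w5');s=robot.sense();e=s['ee_pos'];y=s['orientation'][2]
R=Ro.from_euler('xyz',s['orientation']).as_matrix();print(((P-e)@R).round(4))
E
python3 -m crank '[{"translation":[0,0,1.5],"spin":0},{"translation":[0,0,3],"spin":0},{"translation":[0,0,4],"spin":0},{"translation":[0,0,4.8],"spin":0},{"translation":[0,0,5.2],"spin":0},{"translation":[0,0,5.4],"spin":0},{"translation":[0,0,5.4],"spin":0}]'
```

```text
[[ 0.0007 -0.0612  0.1058]
 [ 0.0022  0.0586  0.1061]]
t: 6.45
ee_pos: [0.4547, 0.1377, 0.0934]
orientation: [3.141, -0.0, 2.092]
contact_force: [-4.1, -0.2, 5.2]
width: 0.213
gripper_force: 109.4
```

```bash
python3 -m crank '[{"translation":[-0.5,0,0.1],"spin":0},{"translation":[-1.2,0,0.1],"spin":0},{"translation":[-2,0,0.1],"spin":0},{"translation":[-2.8,0,0.1],"spin":0},{"translation":[-3.6,0,0.1],"spin":0},{"translation":[-4.4,0,0.1],"spin":0},{"translation":[-5.2,0,0.1],"spin":0},{"translation":[-6,0,0.1],"spin":0},{"translation":[-6.8,0,0.1],"spin":0},{"translation":[-7.6,0,0.1],"spin":0},{"translation":[-8.4,0,0.1],"spin":0},{"translation":[-8.4,0,0.1],"spin":0}]'
python3 - <<'E'
from h import *
snap('wrist','w6');snap('side','d6');snap('scene','s6')
o=np.zeros((600,800,3),np.uint8);o[:384,:400]=cv2.imread('pics/w6.png')[:,56:456]
o[:400,400:]=cv2.resize(cv2.imread('pics/d6.png')[150:250,190:290],(400,400));o[400:,:200]=cv2.imread('pics/s6.png')[120:320,200:400];cv2.imwrite('pics/c6.png',o)
E
```

```text
t: 7.65
ee_pos: [0.4983, 0.0654, 0.0934]
orientation: [3.138, 0.0, 2.092]
contact_force: [-0.7, 1.6, 9.1]
width: 0.209
gripper_force: 109.7
```

View pics/c6.png

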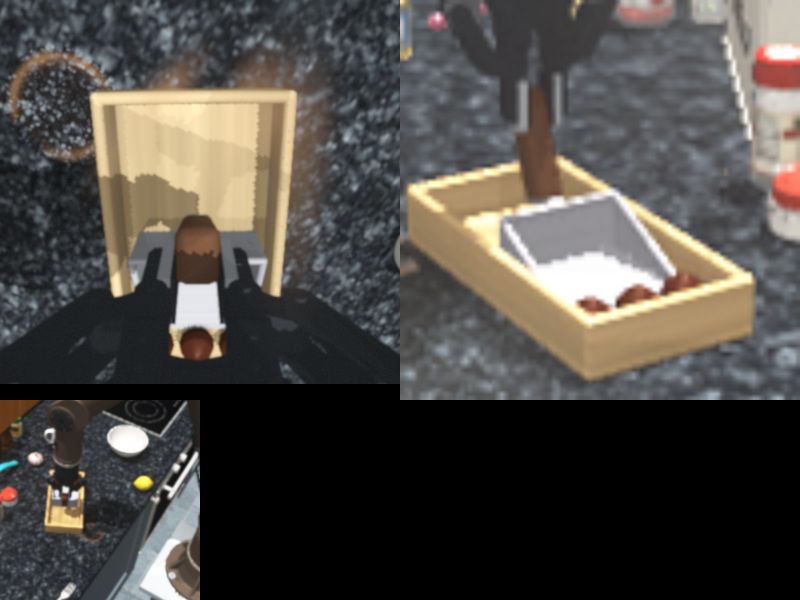

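Nuts are lined up ahead of the lip near the end wall (side image about (237,226), (249,224), (260,221)); the pan is flat and centred.

```bash
cat >> h.py <<'E'
def nuts(f,n='side',box=(215,195,290,245),mn=12):
    h=cv2.cvtColor(cv2.imread(f'pics/{f}.png'),cv2.COLOR_BGR2HSV);x0,y0,x1,y1=box
    k=np.zeros(h.shape[:2],np.uint8);k[y0:y1,x0:x1]=((h[:,:,2]<135)&(h[:,:,1]>105)&((h[:,:,0]<10)|(h[:,:,0]>170)))[y0:y1,x0:x1]
    m,_,s,c=cv2.connectedComponentsWithStats(k);r=[(c[i].round(1).tolist(),int(s[i,4])) for i in range(1,m) if s[i,4]>mn];return r
def tl(P):  # along/cross coordinates of tray direction (-60 deg)
    P=np.atleast_2d(P);return np.c_[P[:,0]*.5-P[:,1]*.866,P[:,0]*.866+P[:,1]*.5].round(4)
def rep(f):
    s=robot.sense();a=tl(s['ee_pos'])[0];print('t',s['t'],'lip along',a[0]+.128,'cross',a[1],'F',np.round(s['contact_force'],1))
    for c,n in nuts(f): print(c,n,tl(plane('side',[c],.026)-[.0034,-.004,0]))
E
python3 -c "
from h import *
print('d5:',[ (c,n,tl(plane('side',[c],.026))) for c,n in nuts('d5')]); rep('d6')"
python3 -m crank '[{"translation":[-0.3,0,0.1],"spin":0},{"translation":[-0.6,0,0.1],"spin":0},{"translation":[-0.9,0,0.1],"spin":0},{"translation":[-1.2,0,0.1],"spin":0},{"translation":[-1.5,0,0.1],"spin":0},{"translation":[-1.8,0,0.1],"spin":0},{"translation":[-1.8,0,0.1],"spin":0}]'
python3 -c "
from h import *
snap('side','d7');rep('d7')"
```

```text
d5: [([245.7, 217.9], 103, array([[0.2962, 0.4766]])), ([228.7, 220.0], 20, array([[0.2848, 0.4314]]))]
t 7.8 lip along 0.3204 cross 0.4642 F [-0.9  2.1  8.4]
[246.2, 224.0] 13 [[0.3237 0.4572]]
t: 8.5
ee_pos: [0.5068, 0.0529, 0.0933]
orientation: [3.136, -0.003, 2.095]
contact_force: [-6.4, 11.4, 25.1]
width: 0.21
gripper_force: 111.9
t 8.55 lip along 0.3355 cross 0.4653 F [-7.2 11.6 25.1]
```

```bash
python3 -c "
from h import *
for f in('d6','d7'):
    h=cv2.cvtColor(cv2.imread(f'pics/{f}.png'),cv2.COLOR_BGR2HSV)
    print(f)
    for y in range(212,236,2): print(y,' '.join('%3d/%3d'%(h[y,x,0],h[y,x,2]) for x in range(228,276,3)))
"
```

```text
d6
212 135/151 128/149 130/149 130/146 128/169 130/156 135/139 138/140 128/152  15/181  17/165  17/172  30/255  17/233 111/ 92 100/ 97
214 135/147 138/172 128/235   0/255   0/255 128/233 135/163 135/137 135/140   0/255  17/160  17/162  17/169  22/252  26/255 102/109
216   0/255 120/255 120/254 120/254 150/254   0/255 130/238 130/152 138/138 130/159  17/189  18/161  17/155  17/172  26/255  28/255
218   0/255   0/255   0/255 150/255 120/255 120/255   0/255   0/255 126/202 128/134 132/255   9/172  17/150  17/161  16/171  24/254
220   0/255   0/255   0/255   0/255   0/255   0/255   0/255   0/255   0/255 128/233   8/117   8/161   7/126  16/168  30/255  30/255
222   0/255   0/255   0/255   0/255   0/255   0/255   5/182   8/158   5/182   7/125   6/107  14/229  29/255  30/255  20/241  16/165
224  27/255   0/255   0/255   5/208   0/255   0/255   7/113   7/143   9/136  27/255  30/255  29/255  17/188  17/167  18/170  17/171
226  17/173  29/255  17/238   8/150   7/122 147/213  17/229  30/255  30/255  22/250  17/167  17/171  17/174  17/175  17/176  18/176
228  17/163  17/178  30/255  16/243  30/2
[... 1373 characters left out ...]
  29/255  17/188  17/166  18/170  17/172
226  17/173  29/255   0/255   0/255   5/206 120/255   0/255  30/255  30/255  22/250  17/167  17/171  17/173  17/175  17/175  18/176
228  17/164  17/178  30/255  16/229  29/255  30/255  30/255  17/193  17/168  17/175  18/176  17/176  18/176  18/176  18/177  17/177
230  17/162  18/166  17/184   0/255  23/255  17/168  18/175  17/178  17/180  17/179  17/176  17/178  18/179  17/177  18/173  18/168
232  17/158  17/162  17/168  17/180  17/179  17/182  17/182  17/178  17/176  17/178  17/180  17/176  18/173  18/168  18/164  18/167
234  18/155  18/157  17/163  18/189  17/184  18/176  17/178  18/181  18/178  18/172  18/172  18/165  18/163  18/168  18/176  18/141
```

```bash
for i in 1; do python3 -m crank '[{"translation":[-0.2,0,-0.1],"spin":0},{"translation":[-0.4,0,-0.1],"spin":0},{"translation":[-0.6,0,-0.1],"spin":0},{"translation":[-0.8,0,-0.1],"spin":0},{"translation":[-0.8,0,-0.1],"spin":0}]'; done
python3 -c "
from h import *
snap('side','d8');rep('d8');print(robot.sense()['ft_torque'])"
```

```text
t: 9.05
ee_pos: [0.5105, 0.0444, 0.0934]
orientation: [3.138, -0.001, 2.093]
contact_force: [-3.4, 7.1, 12.4]
width: 0.204
gripper_force: 110.2
t 9.1 lip along 0.3448 cross 0.4643 F [-4.1  6.2 12.8]
[1.25513851 0.96697339 0.02360138]
```

```bash
python3 -m crank '[{"translation":[-0.2,0,0],"spin":0},{"translation":[-0.4,0,0],"spin":0},{"translation":[-0.6,0,0],"spin":0},{"translation":[-0.8,0,0],"spin":0},{"translation":[-0.8,0,0],"spin":0}]'
python3 -c "
from h import *
snap('side','d8');rep('d8')"
```

```text
t: 9.6
ee_pos: [0.5144, 0.0377, 0.0934]
orientation: [3.138, -0.002, 2.094]
contact_force: [-4.1, 6.7, 11.6]
width: 0.205
gripper_force: 110.3
t 9.65 lip along 0.3526 cross 0.4642 F [-4.2  7.8 12. ]
```

```bash
python3 -m crank '[{"translation":[-0.2,0,0],"spin":0},{"translation":[-0.4,0,0],"spin":0},{"translation":[-0.6,0,0],"spin":0},{"translation":[-0.8,0,0],"spin":0},{"translation":[-0.8,0,0],"spin":0}]'
python3 -c "
from h import *
snap('side','d9');snap('wrist','w9');rep('d9')"
```

```text
t: 10.15
ee_pos: [0.5184, 0.0306, 0.0934]
orientation: [3.138, -0.001, 2.093]
contact_force: [-4.2, 6.7, 12.8]
width: 0.208
gripper_force: 110.2
t 10.25 lip along 0.3607 cross 0.4642 F [-4.5  7.  11.3]
[261.5, 220.7] 13 [[0.3271 0.5021]]
```

```bash
python3 -m crank '[{"translation":[-0.2,0,0],"spin":0},{"translation":[-0.4,0,0],"spin":0},{"translation":[-0.6,0,0],"spin":0},{"translation":[-0.6,0,0],"spin":0}]'
python3 -c "
from h import *
snap('side','d10');rep('d10');print(nuts('d10',mn=3))"
```

```text
t: 10.65
ee_pos: [0.5201, 0.0275, 0.0934]
orientation: [3.139, -0.004, 2.095]
contact_force: [-8.8, 13.9, 18.0]
width: 0.209
gripper_force: 110.8
t 10.7 lip along 0.3643 cross 0.4642 F [-9.3 14.4 17.4]
[261.6, 220.6] 14 [[0.3267 0.5027]]
[([261.6, 220.6], 14), ([251.0, 223.5], 4), ([239.6, 226.1], 7)]
```

```bash
cat >> h.py <<'E'
def asc(f,x0,y0,x1,y1,st=1):
    h=cv2.cvtColor(cv2.imread(f'pics/{f}.png'),cv2.COLOR_BGR2HSV).astype(int)[y0:y1:st,x0:x1:st]
    for i,r in enumerate(h):
        print(y0+i*st,''.join('N' if (p[0]<13 or p[0]>165) and p[1]>100 and p[2]<215 else 'w' if 13<=p[0]<=32 and p[1]>60 else '#' if p[2]>200 else '+' if p[2]>120 else '.' for p in r))
E
python3 -c "
from h import *
asc('d9',225,204,282,234);print();asc('d10',225,204,282,234);print();asc('w9',150,200,360,384,3)"
```

```text
204 ###w.....+####w########++++##w...........................
205 ####ww.++##########++++++++###ww..+++....................
206 ##############++++++++++++++###ww+..+....................
207 ##########+++++++++++++++++++##w#ww................+++...
208 w#####++++++++++++++++++++++++##wwwww............+++.....
209 ++++++++++++++++++++++++++++++##www##w...........++......
210 +++++++++++++++++++++++++++++++##wwww#ww.................
211 ++++++++++++++++++++++++++++++++##wwww##ww...............
212 #+++++++++++++++++++++++++++++++###wwww##ww..............
213 #++++++++++++++++++++++++++++++++##wwwwww#www.........+..
214 ##++++++++++++++++++++++++++++++++##wwwwwww##ww......++..
215 ###++++++++++++++++++++++++++++++++##wwwwwww##ww...++++++
216 +##++++++++++++++++++++++++++++++++##+wwwwwwww##ww....+++
217 ++##++++++++++++++++++++++++++++++++##+wwwwwwwww#ww...++.
218 ++###++++++++++++++#####+++++++++++++##wwwwwwwwww##ww..+.
219 #++##+++++++++++#########+++++++++++++#Nwwwwwwwww####w...
220 #w++##++++++################+++++++NNNNNNNwwwww####www...
221 ##w+###+######################++++NNNNNNw#
[... 6571 characters left out ...]
.........................
359 ...............................wwwwwwww...............................
362 ......................................................................
365 ......................................................................
368 ......................................................................
371 ......................................................................
374 ......................................................................
377 ......................................................................
380 ......................................................................
383 ......................................................................
```

```bash
python3 -c "
from h import *
snap('wrist','w10');asc('w10',216,299,294,364,2)
s=robot.sense();e=np.array(s['ee_pos']);R=Ro.from_euler('xyz',s['orientation']).as_matrix()
def tp(x,y,z): return e+R@np.array([x,y,0])*[1,1,0]+[0,0,z-e[2]]
print('lip px',proj('wrist',[tp(-.128,y,.013) for y in(-.03,0,.03)],'w10').round(1).tolist())
print('tip px',proj('wrist',[tp(-.116,y,.013) for y in(-.045,.045)],'w10').round(1).tolist())
for px in [(252,328)]: print(tl(plane('wrist',[px],.024,'w10')))
"
```

```text
299 .........####################+.........
301 .........#######++++#########+.........
303 .........####++++..+++++#####+.........
305 .........#+++........++++####+.........
307 ........++++...........++++++..........
309 ........++++..NNNNNNNN..+++++..........
311 .........++..NNNNNNNNNNN...++..........
313 ............NNNNNNNNNNNNN..............
315 ...........NNNNNNNNNNNNNNN.............
317 ...........NNNNNNNNNNNNNNN...N.........
319 ..........NNNNNNNNNNNNNNNNN..N.........
321 ........N.NNNNNNNNNNNNNNNNN..N.........
323 ........NNNNNNNNNNNNNNNNNNNNNN.........
325 ......NNN.NNNNNNNNNNNNNNNNNNNNNNN......
327 .....NNNN..NNNNNNNNNNNNNNNN..NNNN......
329 .....NNNN.NNNNNNNNNNNNNNNNN..NNNN......
331 .....NNNNwNNNNNNNNNNNNNNNNNwwNNNNN.....
333 .....NNNNwwNNNNNNNNNNNNNNNwwwNNNN......
335 .....NNNwwwNNNNNNNNNNNNNNNwwwwNNN......
337 .....NNwwwwwNNNNNNNNNNNNNwwwwwwNN......
339 .....NNwwwwwwwNNNNNNNNNNwwwwwwwwN......
341 .....NwwwwwwwwwwNNNNNNwwwwwwwwwww......
343 .....wwwwwwwwwwwwwwwwwwwwwwwwwwwww.....
345 .....wwwwwwwwwwwwwwwwwwwwwwwwwwwww.....
347 .....wwwwwwwwwwwwwwwwwwwwwwwwwwwww.....
349 .....wwwwwwwwwwwwwwwwwwwwwwwwwwwww.....
351 ....wwwwwwwwwwwwwwwwwwwwwwwwwwwwww.....
353 ....wwwwwwwwwwwwwwwwwwwwwwwwwwwwww.....
355 .....wwwwwwwwwwwwwwwwwwwwwwwwwwww......
357 ........wwwwwwwwwwwwwwwwwwwwww.........
359 ............wwwwwwwwwwwwww.............
361 .................wwwww.................
363 .......................................
lip px [[219.8, 329.0], [253.5, 329.1], [287.2, 328.9]]
tip px [[202.2, 318.1], [304.8, 318.1]]
[[0.353  0.4629]]
```

```bash
python3 -m crank '[{"translation":[-0.2,0,-0.1],"spin":0},{"translation":[-0.4,0,-0.1],"spin":0},{"translation":[-0.6,0,-0.1],"spin":0},{"translation":[-0.6,0,-0.1],"spin":0}]'
python3 -c "
from h import *
snap('wrist','w11');snap('side','d11');asc('w11',216,301,294,346,2);rep('d11');asc('d11',230,216,272,230)
s=robot.sense();e=np.array(s['ee_pos']);R=Ro.from_euler('xyz',s['orientation']).as_matrix()
def tp(x,y,z): return e+R@np.array([x,y,0])*[1,1,0]+[0,0,z-e[2]]
print('lip px',proj('wrist',[tp(-.128,y,.013) for y in(-.03,0,.03)],'w11').round(1).tolist())
"
```

```text
t: 11.15
ee_pos: [0.5203, 0.0266, 0.0942]
orientation: [3.141, -0.011, 2.098]
contact_force: [-18.9, 26.8, 27.0]
width: 0.209
gripper_force: 112.2
301 .........######+++++#########+.........
303 .........###++++....++++#####+.........
305 .........#+++.........+++###+..........
307 ........++++......NN...++++++..........
309 .........++...NNNNNNNNN..++++..........
311 .............NNNNNNNNNNN...++..........
313 ............NNNNNNNNNNNNN..............
315 ...........NNNNNNNNNNNNNNN.............
317 ...........NNNNNNNNNNNNNNNN............
319 ..........NNNNNNNNNNNNNNNNN..N.........
321 ........N.NNNNNNNNNNNNNNNNN..N.........
323 ........NNNNNNNNNNNNNNNNNNNNNN.........
325 .....NNNN.NNNNNNNNNNNNNNNNNNNNNN.......
327 .....NNNN.NNNNNNNNNNNNNNNNN..NNNN......
329 .....NNNN.NNNNNNNNNNNNNNNNNw.NNNN......
331 .....NNNNwNNNNNNNNNNNNNNNNNwwNNNN......
333 .....NNNwwwNNNNNNNNNNNNNNNwwwNNNN......
335 .....NNNwwwwNNNNNNNNNNNNNNwwwwNNN......
337 .....NNwwwwwwNNNNNNNNNNNNwwwwwwNN......
339 .....NwwwwwwwwNNNNNNNNNwwwwwwwwwN......
341 .....wwwwwwwwwwwwNNNwwwwwwwwwwwwww.....
343 ....wwwwwwwwwwwwwwwwwwwwwwwwwwwwww.....
345 ....wwwwwwwwwwwwwwwwwwwwwwwwwwwwww.....
t 11.25 lip along 0.3651 cross 0.4639 F [-19.3  27.   27. ]
216 +++++++++++++++++++++++++++++++##wwwwwwww#
217 ++++++++++++++++++++++++++++++++##wwwwwwww
218 +++++++++++++++++#++++++++++++++##wwwwwwww
219 #++++++++++++########+++++++++++N+NNwwwwww
220 #+++++++###############+++++++NNNNNNNwwwww
221 ##++#####################+++.NNNNNNw#w####
222 #########################+#+NNwwwww###wwww
223 w###################+NNNN+#wwwww###wwwwwww
224 ###########++++####+NNNwwww####wwwwwwwwwww
225 #########+NNNNNN+#Nww#w#####wwwwwwwwwwwwww
226 ww######+NNNNNNNw#w#####wwwwwwwwwwwwwwwwww
227 www#####NNNNwww#####wwwwwwwwwwwwwwwwwwwwww
228 wwww###wwwww#####wwwwwwwwwwwwwwwwwwwwwwwww
229 wwwwww#######wwwwwwwwwwwwwwwwwwwwwwwwwwwww
lip px [[220.1, 329.3], [253.8, 329.5], [287.4, 329.4]]
```

```bash
python3 -m crank '[{"translation":[0.5,0,0],"spin":0},{"translation":[0.8,0,0],"spin":0},{"translation":[1.2,0,0],"spin":0},{"translation":[1.7,0,0],"spin":0},{"translation":[2.2,0,0],"spin":0},{"translation":[2.6,0,0],"spin":0},{"translation":[2.9,0,0],"spin":0},{"translation":[3,0,0],"spin":0},{"translation":[3,0,0],"spin":0}]'
cat >> h.py <<'E'
def look(i):
    snap('wrist',f'w{i}');snap('side',f'd{i}');asc(f'w{i}',216,295,294,364,2);rep(f'd{i}');asc(f'd{i}',230,196,280,230)
    s=robot.sense();e=np.array(s['ee_pos']);R=Ro.from_euler('xyz',s['orientation']).as_matrix()
    tp=lambda x,y,z: e+R@np.array([x,y,0])*[1,1,0]+[0,0,z-e[2]]
    print('lip px',proj('wrist',[tp(-.128,0,.013)],f'w{i}').round(1).tolist())
E
python3 -c "
from h import *
look(12)"
```

```text
t: 12.15
ee_pos: [0.5088, 0.0438, 0.093]
orientation: [3.141, 0.001, 2.091]
contact_force: [1.8, -3.5, 6.8]
width: 0.206
gripper_force: 109.2
295 .........+###################..........
297 .........####################..........
299 .........####################+.........
301 .........####################+.........
303 .........#####+++++++++######+.........
305 ........+##++++......+++#####+.........
307 ........+#+++..........++####+.........
309 ........++++....NNNNNN..+++++..........
311 .........++...NNNNNNNNNN.++++..........
313 .............NNNNNNNNNNNN..+...........
315 ............NNNNNNNNNNNNNN..+..........
317 ...........NNNNNNNNNNNNNNN.............
319 ...........NNNNNNNNNNNNNNNN............
321 ..........NNNNNNNNNNNNNNNNN..N.........
323 ........N.NNNNNNNNNNNNNNNNN..N.........
325 ......NNN.NNNNNNNNNNNNNNNNNNNNNNN......
327 .....NNNN.NNNNNNNNNNNNNNNNNNNNNNN......
329 .....NNNN+.NNNNNNNNNNNNNNNNwwNNNN......
331 .....NNNNwwNNNNNNNNNNNNNNNwwwNNNN......
333 .....NNNwwwNNNNNNNNNNNNNNNwwwwNNN......
335 .....NNNwwwwNNNNNNNNNNNNNNwwwwNNN......
337 .....NNwwwwwwNNNNNNNNNNNNwwwww
[... 1869 characters left out ...]
wwwwwwww##ww...+
218 +++################+++++NNNNNNNNNwwwwwwwwwww##ww..
219 ###################++++.NNNNNNNNNNwwwwwwwwww####w.
220 ################+NNNN++NNNNNNNNNNNNwwwwwww####www.
221 ###############+NNNNNN+NNNNNNNNNNNww#w####wwwwwww.
222 #####+NNNNN###NNNNNNNNNNNNNNNNNwwww####wwwwwwwwww.
223 ####+NNNNNNNN+NNNNNNNNNNNNNwwwww###wwwwwwwwwwwwww.
224 ####NNNNNNNNNNNNNNNNNNNwwww####wwwwwwwwwwwwwwwww++
225 ###wNNNNNNNNNNNNNNNww#w#####wwwwwwwwwwwwwwwwwwww++
226 w##wwNNNNNNNNNNww#w#####wwwwwwwwwwwwwwwwwwwwwwww+.
227 www##wwNNNNNwww#####wwwwwwwwwwwwwwwwwwwwwwwwwwww+.
228 wwww##wwwwww#####wwwwwwwwwwwwwwwwwwwwwwwwwwwwwwww.
229 wwwww########wwwwwwwwwwwwwwwwwwwwwwwwwwwwwwwwwww..
lip px [[253.7, 328.5]]
```

```bash
python3 -m crank '[{"translation":[0.2,0,0],"spin":0},{"translation":[0.6,0,0],"spin":0},{"translation":[1.2,0,0],"spin":0},{"translation":[2,0,0],"spin":0},{"translation":[2.8,0,0],"spin":0},{"translation":[3.6,0,0],"spin":0},{"translation":[4.4,0,0],"spin":0},{"translation":[5.2,0,0],"spin":0},{"translation":[5.8,0,0],"spin":0},{"translation":[6.2,0,0],"spin":0},{"translation":[6.4,0,0],"spin":0},{"translation":[6.4,0,0],"spin":0},{"translation":[2.9,0,0],"spin":0},{"translation":[0.6,0,0],"spin":0},{"translation":[-0.8,0,0],"spin":0},{"translation":[-1.6,0,0],"spin":0},{"translation":[-2,0,0],"spin":0},{"translation":[-2.2,0,0],"spin":0},{"translation":[-2.2,0,0],"spin":0}]'
python3 -c "
from h import *
look(13)"
```

```text
t: 14.15
ee_pos: [0.5183, 0.0287, 0.0934]
orientation: [3.141, -0.005, 2.094]
contact_force: [-5.6, 9.7, 18.0]
width: 0.208
gripper_force: 110.9
295 .........+##################+..........
297 .........+###################..........
299 .........######+#++##########+.........
301 .........####++++.+++++######+.........
303 .........+#+++........+++####+.........
305 .........++++..........++++##+.........
307 .........++....NNNNNNNN.+++++..........
309 .........+...NNNNNNNNNNN.++++..........
311 .........+..NNNNNNNNNNNNN..++..........
313 ...........NNNNNNNNNNNNNNN.............
315 ...........NNNNNNNNNNNNNNN..+..........
317 ...........NNNNNNNNNNNNNNNN.+..........
319 ..........NNNNNNNNNNNNNNNNN.+..........
321 .........NNNNNNNNNNNNNNNNNN............
323 ........NNNNNNNNNNNNNNNNNNN............
325 ......NNNNNNNNNNNNNNNNNNNNN+.NNN.......
327 .....NNNN..NNNNNNNNNNNNNNN.++.NNN......
329 .....NNNN..NNNNNNNNNNNNNNNN++.NNN......
331 .....NNNNwwNNNNNNNNNNNNNNNNwwwNNN......
333 .....NNNNwwNNNNNNNNNNNNNNNwwwwNNNN.....
335 .....NNNwwwwNNNNNNNNNNNNNwwwwwwNN......
337 .....NNNwwwwwNNNNNNNNNNNwww
[... 1871 characters left out ...]
wwwwwwww##ww...+
218 +++++++++++++++###+++++++++++++##+wwwwwwwwww##ww..
219 +++++++++++#########++++++++++NNNNNNNwwwwwww####w.
220 #++++++###############+++++++NNNNNNNNNwwww####www.
221 ##++##################+++++++NNNNNNw#w####wwwwwww.
222 ####################++NN++++NNwwwww###wwwwwwwwwww.
223 ###################NNNNNN++wwwww###wwwwwwwwwwwwww.
224 ###########+++###+NNNNNwwww####wwwwwwwwwwwwwwwww++
225 #########NNNNNNNNNNww#w####wwwwwwwwwwwwwwwwwwwww++
226 ww######NNNNNNNNw#w#####wwwwwwwwwwwwwwwwwwwwwwww+.
227 www####.NNNNwww#####wwwwwwwwwwwwwwwwwwwwwwwwwwww+.
228 wwww###wwwww#####wwwwwwwwwwwwwwwwwwwwwwwwwwwwwwww.
229 wwwwww#######wwwwwwwwwwwwwwwwwwwwwwwwwwwwwwwwwww..
lip px [[253.7, 329.2]]
```

```bash
python3 -m crank '[{"translation":[0.3,0,-0.1],"spin":0},{"translation":[0.8,0,-0.1],"spin":0},{"translation":[1.4,0,-0.1],"spin":0},{"translation":[2,0,-0.1],"spin":0},{"translation":[2.4,0,-0.1],"spin":0},{"translation":[2.6,0,-0.1],"spin":0},{"translation":[2.6,0,-0.1],"spin":0}]'
python3 -m crank '[{"translation":[0,0,0],"spin":0},{"translation":[0,0,0],"spin":0},{"translation":[0,0,0],"spin":0},{"translation":[0.2,0,0.1],"spin":0},{"translation":[0.4,0,0.2],"spin":0},{"translation":[0.6,0,0.3],"spin":0},{"translation":[0.8,0,0.4],"spin":0},{"translation":[0.8,0,0.4],"spin":0}]' - 20
python3 -c "
from h import *
look(14);print(robot.sense()['ft_torque'])"
```

```text
t: 14.95
ee_pos: [0.5057, 0.0481, 0.0935]
orientation: [-3.141, -0.001, 2.092]
contact_force: [-2.6, 1.7, 1.0]
width: 0.204
gripper_force: 108.6
t: 15.75
ee_pos: [0.5036, 0.0536, 0.091]
orientation: [3.139, 0.001, 2.09]
contact_force: [-2.4, -1.9, 16.0]
width: 0.21
gripper_force: 111.6
295 .........+###################..........
297 .........####################..........
299 .........####################+.........
301 .........####################+.........
303 .........####################+.........
305 ........+####################+.........
307 ........+####################+.........
309 ........+#####+++++++########+.........
311 ........+###++++....+++######+.........
313 ........+#+++.........++####++.........
315 ........++++.....NNN...++##+++.........
317 ........+++...NNNNNNNNN.+++++..........
319 .........+...NNNNNNNNNNN.++++..........
321 .........+..NNNNNNNNNNNNN..++..........
323 ...........NNNNNNNNNNNNNNN.............
325 ......N...NNNNNNNNNNNNNNNN....NN.......
327 .....NN...NNNNNNNNNNNNNNNNN...NNN......
329 .....NNN..NNNNNNNNNNNNNNNNN..NNNN......
331 .....NNNN.NNNNNNN
[... 2064 characters left out ...]
NNN+.NNNNNNNNNNNwwwwwwwwwww##ww..
219 ######+++####NNNNNNNNNNNNNNNNNNNNwwwwwwwwwww####w.
220 ###+NNNNNNN+NNNNNNNNNNNNNNNNNNNNNwwwwwwwww####www.
221 ###NNNNNNNNNNNNNNNNNNNNNNNNNNNN.++ww#w####wwwwwww.
222 ##+NNNNNNNNNNNNNNNNNNNNNNNNNNNww##w####wwwwwwwwww.
223 ##NNNNNNNNNNNNNNNNNNNNN.NNNwwww####wwwwwwwwwwwwww.
224 ##NNNNNNNNNNNNNNNNNNNNwwwww####wwwwwwwwwwwwwwwww++
225 ##wwNNNNNNNNNNNNNNNww#######wwwwwwwwwwwwwwwwwwww++
226 w##wwNNNNNNN..Nww#w#####wwwwwwwwwwwwwwwwwwwwwwww+.
227 www##wwNNNNNw#w#####wwwwwwwwwwwwwwwwwwwwwwwwwwww+.
228 wwww##wwwwww#####wwwwwwwwwwwwwwwwwwwwwwwwwwwwwwww.
229 wwwww########wwwwwwwwwwwwwwwwwwwwwwwwwwwwwwwwwww..
lip px [[253.6, 330.1]]
[-0.76138209  0.49376409 -0.32824597]
```

```bash
python3 -m crank '[{"translation":[0.3,0,0.2],"spin":0},{"translation":[0.6,0,0.4],"spin":0},{"translation":[0.9,0,0.6],"spin":0},{"translation":[1.2,0,0.8],"spin":0},{"translation":[1.5,0,1],"spin":0},{"translation":[1.5,0,1],"spin":0}]' 0 110
python3 -c "
from h import *
look(15);print(robot.sense()['ft_torque'])"
```

```text
t: 16.45
ee_pos: [0.4957, 0.069, 0.0818]
orientation: [3.139, -0.001, 2.093]
contact_force: [-10.0, 4.8, 33.5]
width: 0.208
gripper_force: 121.2
295 .........####################..........
297 .........####################+.........
299 .........####################+.........
301 .........####################+.........
303 ........+####################+.........
305 ........+####################+.........
307 ........+####################+.........
309 ........+####################+.........
311 ........+#####################.........
313 ........+#####################.........
315 ........+#####################.........
317 ........######################.........
319 ........######################+........
321 ........######################+........
323 ......++######################++.......
325 .....+##########################+......
327 .....############################......
329 .....############################+.....
331 ....+############################+.....
333 ....+############################+.....
335 ....+############################+.....
337 .....######################
[... 1910 characters left out ...]
NNNNNNNNNNN.+####wwwwwwwwww##ww..
219 #NNNNNNNNNNNNNNNNNNNN..NNN...+#####wwwwwwwww####w.
220 #.NNNNNNNNNNNNNNNNNNN.+++++++######+wwwwww####www.
221 #.NNNNNNNNNN.NNNNNNN.+##########+www#w####wwwwwww.
222 ++..NNNNNNN........+#########wwwwww####wwwwwwwwww.
223 w#++..NNNN.+##++++######+www#######wwwwwwwwwwwwww.
224 ###+......+######+##+wwwwww####wwwwwwwwwwwwwwwww++
225 ####+++.++######+wwww#w####wwwwwwwwwwwwwwwwwwwww++
226 ww##w+##++##+wwww#w#####wwwwwwwwwwwwwwwwwwwwwwww+.
227 www#####+wwwwww#####wwwwwwwwwwwwwwwwwwwwwwwwwwww+.
228 wwww##wwwwww#####wwwwwwwwwwwwwwwwwwwwwwwwwwwwwwww.
229 wwwww########wwwwwwwwwwwwwwwwwwwwwwwwwwwwwwwwwww..
lip px [[253.5, 338.2]]
[ 0.15433231  1.92065455 -0.02899475]
```

```bash
python3 -m crank '[{"translation":[0.3,0,0.2],"spin":0},{"translation":[0.6,0,0.4],"spin":0},{"translation":[0.8,0,0.6],"spin":0},{"translation":[0.8,0,0.6],"spin":0},{"translation":[0.8,0,0.3],"spin":0},{"translation":[0.8,0,-0.2],"spin":0},{"translation":[0.8,0,-1],"spin":0},{"translation":[0.8,0,-2],"spin":0},{"translation":[0.8,0,-3.2],"spin":0},{"translation":[0.8,0,-4.5],"spin":0},{"translation":[0.8,0,-5.8],"spin":0},{"translation":[0.8,0,-7],"spin":0},{"translation":[0.8,0,-8],"spin":0},{"translation":[0.8,0,-8.5],"spin":0},{"translation":[0.8,0,-8.5],"spin":0}]' 0 115
python3 -c "
from h import *
snap('side','d16');rep('d16');asc('d16',215,150,285,230,2)"
```

```text
t: 18.05
ee_pos: [0.4914, 0.0743, 0.1655]
orientation: [3.14, 0.0, 2.092]
contact_force: [0.5, 0.3, -3.4]
width: 0.207
gripper_force: 119.2
t 18.1 lip along 0.30920000000000003 cross 0.4624 F [-1.1 -0.2 -1.9]
150 .+.NN.+w##ww...++##+++..++#+++++++#
152 .+.NN.+wwwww...+++++++..++++++++++#
154 .+.NNN+wwwww...+++++++..++++++++++#
156 .+.NNNwww....................+.+++#
158 ..NNNN......................++.+++#
160 ..NNNNN.....+........+......#++++++
162 ..NNNNN.....................++++###
164 ...NNNN.....................++++###
166 ...NNNNN.......+++++.........#++NNN
168 ...NNNNN......++..+.......+++#++NNN
170 ....NNNN++#+##++#...........++++NNN
172 ...++#+##++++++++#...........++++++
174 ###+++++++++++++++##.......+..#++##
176 +##++++++++++++++++NNNN...++..#++##
178 .+##+#+++++++++NN+NNNNN......+++++#
180 .++##++++NNNN+NNNNNNNNN.......+++++
182 .++++#++NNNNNNNNNNNNNNN#+......#+++
184 .+++++##NNNNNNNNNNNNNN.+#....++#+++
186 .++++++#.NNNNNNNNN+++###+...++..+++
188 .++++++++#+NN.#+++##....+.....+.+++
190 .++++++++++++##++........+.....++++
192 #wwwwwwww##..............+..+...+##
194 wwwwwwwwwwww....................+++
196 wwwwwwwwwwwwww...................+N
198 wwwwwwwwwwwwwww+..................N
200 wwwwwwwwwwwwwwwww.....+..........+#
202 www####wwwwwwwwwww#..+.+..........+
204 #####wwwwwwwwwwwwwww..............+
206 ####wwwwwwwwwwwwwwww#w.+..........#
208 ####wwwwww#wwwwwwwwwww#w......+....
210 #####wwwwwwwwwwwwwwwwwwww..........
212 w#####wwwwwwwwwwwwwwwwwww#w........
214 wwwwwwwwwwwwwwwwwwwwwwwwwww#w...+..
216 wwwwwwwwwwwwwwwwwwwwwwwwwwww#w..++.
218 wwwwwwwwwwwwwwwwwwwwwwwwwwwwww#w...
220 wwwwwwwwwwwwwwwwwwwwwwwwwwwww##w..+
222 wwwwwwwwwwwwwwwwwwwwwwwww##wwwww...
224 wwwwwwwwwwwwwwwwwww####wwwwwwwww+..
226 wwwwwwwwwwwwwwww####wwwwwwwwwwww...
228 +wwwwwwwww#www##wwwwwwwwwwwwwwww...
```

```bash
python3 - <<'E'
from h import *
from scipy.optimize import least_squares
snap('scene','s16')
for n,f,(x0,y0,x1,y1) in (('scene','s16',(280,120,375,200)),('side','d16',(155,245,265,320))):
    im=cv2.imread(f'pics/{f}.png');h=cv2.cvtColor(im,cv2.COLOR_BGR2HSV);b=np.zeros(h.shape[:2],np.uint8);b[y0:y1,x0:x1]=cv2.inRange(h,(0,0,150),(180,70,255))[y0:y1,x0:x1]
    b=cv2.morphologyEx(b,cv2.MORPH_OPEN,np.ones((3,3)));b=cv2.morphologyEx(b,cv2.MORPH_CLOSE,np.ones((7,7)))
    c=max(cv2.findContours(b,0,cv2.CHAIN_APPROX_NONE)[0],key=cv2.contourArea).reshape(-1,2);print(n,cv2.boundingRect(c))
    r=cv2.boundingRect(c);mid=c[c[:,0].argmin()][1]
    up=c[c[:,1]<=min(c[c[:,0].argmin()][1],c[c[:,0].argmax()][1])]
    P=plane(n,up,.065)[:,:2]
    s=least_squares(lambda p:np.hypot(*(P-p).T)-.08,[.48,-.39],loss='soft_l1',f_scale=.003);print(s.x,np.abs(s.fun).mean(),len(up))
s=robot.sense();print(s['ee_pos'],s['orientation'])
E
```

```text
scene (307, 144, 42, 30)
[ 0.47937045 -0.36723643] 0.002721384347744702 44
side (168, 255, 83, 58)
[ 0.47201932 -0.21543513] 0.01069209470269237 56
[0.49077916 0.07420383 0.16444781] [-3.14122625e+00 -1.31700199e-04  2.09160001e+00]
```

```bash
python3 - <<'E'
from h import *
t=np.linspace(0,2*np.pi,72)
for c in [(.479,-.367),(.479,-.38)]:
    C=np.c_[c[0]+.08*np.cos(t),c[1]+.08*np.sin(t),np.full(72,.065)]
    for n in('side','scene'): q=proj(n,C);print(c,n,q.min(0).round(1),q.max(0).round(1))
asc('d16',160,250,258,316,2); asc('s16',300,138,356,180,2)
E
```

```text
(0.479, -0.367) side [166.2 255. ] [249.3 299.1]
(0.479, -0.367) scene [308.1 144.5] [348.  171.2]
(0.479, -0.38) side [165.3 258.1] [249.6 303.3]
(0.479, -0.38) scene [309.6 142.9] [349.3 169.3]
250 w..........+..+++......+........+.........++....+
252 w...+......++++..++++........+..+....+...........
254 w...+++.....+++++........+++.+.................++
256 ..+........+...+.+################+...........+.+
258 +...++..+.....#######################+...........
260 ....+++.....############################....+++..
262 ....++..++###############################+...++..
264 ...++++.###################################......
266 +..+...#####################################.....
268 ......#######################################..++
270 .....########################################+...
272 .....########################################....
274 ....##########################################...
276 ....##########################################...
278 ....#########################################+...
280 +...#########################################...+
282 .++.+###############################
[... 870 characters left out ...]
.....++
138 ........+++.................
140 ..........++................
142 .............++.............
144 .............+++++..........
146 .......++########+++........
148 ......+#############+++.....
150 .....################+++....
152 ....+#################+..++.
154 ....###################+...+
156 ....####################....
158 ....####################+...
160 ....####################+...
162 ....+###################+...
164 .....+##################+...
166 ......+################+....
168 .......+##############+.....
170 ........++###########+......
172 ..........+++#####++........
174 ............+++++...........
176 ............................
178 ............................
```

```bash
python3 -m crank '[{"translation":[-0.3,-0.2,-0.5],"spin":0},{"translation":[-0.8,-0.7,-1.2],"spin":0},{"translation":[-1.7,-1.4,-2],"spin":0},{"translation":[-3.1,-2.5,-2.8],"spin":0},{"translation":[-4.8,-3.9,-3.5],"spin":0},{"translation":[-6.8,-5.5,-4],"spin":0},{"translation":[-8.7,-7.1,-4.1],"spin":0},{"translation":[-10.7,-8.7,-4.1],"spin":0},{"translation":[-12.7,-10.3,-4.1],"spin":0},{"translation":[-14.7,-11.9,-4.1],"spin":0},{"translation":[-16.6,-13.5,-4.1],"spin":0},{"translation":[-18.6,-15.1,-4.1],"spin":0},{"translation":[-20.6,-16.7,-4.1],"spin":0},{"translation":[-22.6,-18.3,-4.1],"spin":0},{"translation":[-24.5,-19.9,-4.1],"spin":0},{"translation":[-25.9,-21.1,-4.1],"spin":0},{"translation":[-27.1,-22,-4.1],"spin":0},{"translation":[-27.9,-22.7,-4.1],"spin":0},{"translation":[-28.2,-22.9,-4.1],"spin":0},{"translation":[-28.2,-22.9,-4.1],"spin":0}]' 0 115
python3 -c "
from h import *
snap('side','d17');snap('wrist','w17');asc('d17',130,130,270,300,3);asc('w17',200,200,310,384,4)"
```

```text
t: 20.15
ee_pos: [0.4324, -0.2847, 0.2058]
orientation: [3.141, -0.0, 2.091]
contact_force: [0.5, 0.6, -3.4]
width: 0.211
gripper_force: 119.2
130 ++++######++.............++..+####+++++++#++##+
133 ##+#######+..............#++++....++++#####++++
136 ++##+#++##+................+++....+++++####++++
139 ++####+####.......................+++++++#+.++.
142 +++#++###+.........................+++#####+...
145 #######.+....................##www##+w++#++ww..
148 #+#####.....+...............##wwwww##w++#++w.+.
151 #######+....++..............wwwwwwwww.+++++..+#
154 ###++###...+++..............wwwwwwwww..++++..++
157 ####+####...++....#............................
160 ####+####+...+....#.........+..................
163 +###+#####........+............................
166 +###+####+#.......w....................+++.....
169 +######+++#+...............+...................
172 +######+#++++........+..............+..........
175 +++++#####++.....+...+....+..................++
178 ++#+++#+###+.....+NN.+.........................
181 +#+##+#####+..#..+wN.+.........................
184 +#+#++++###..#+..
[... 2824 characters left out ...]
.......
300 .........++++++#+++.........
304 .........##########.........
308 ........+##########.........
312 ........+##########.........
316 ........+##########.........
320 ........###########+........
324 .......+############+.......
328 .......##############.......
332 ......+##############.......
336 ......+##############.......
340 .......##############.......
344 ......+##############.......
348 .......##############.......
352 ......+###+++++####++.......
356 ........++....++++..........
360 ............................
364 ............................
368 ............................
372 ............................
376 ............................
380 ............................
```

```bash
cat >> h.py <<'E'
def nl(f):
    h=cv2.cvtColor(cv2.imread(f'pics/{f}.png'),cv2.COLOR_BGR2HSV).astype(int)
    k=((((h[:,:,0]<13)|(h[:,:,0]>165))&(h[:,:,1]>100)&(h[:,:,2]<215))[:, :]).astype(np.uint8);k[:218]=0;k[:,:170]=0;k[:,255:]=0;k[310:]=0
    n,_,s,c=cv2.connectedComponentsWithStats(k);print(f,[(c[i].round(1).tolist(),s[i,4]) for i in range(1,n) if s[i,4]>8])
E
python3 -m crank '[{"translation":[0,0,0],"spin":0},{"translation":[0,0,0],"spin":0},{"translation":[0,0,0],"spin":0}]' 0 50
python3 -c "
from h import *
nl('d17');snap('side','d18');nl('d18')"
python3 -m crank '[{"translation":[0,0,0],"spin":0},{"translation":[0,0,0],"spin":0},{"translation":[0,0,0],"spin":0}]' 0 30
python3 -c "
from h import *
snap('side','d19');nl('d19')"
python3 -m crank '[{"translation":[0,0,0],"spin":0},{"translation":[0,0,0],"spin":0},{"translation":[0,0,0],"spin":0}]' 0 22
python3 -c "
from h import *
snap('side','d20');nl('d20')"
```

```text
t: 20.55
ee_pos: [0.4328, -0.2839, 0.2057]
orientation: [3.141, -0.0, 2.092]
contact_force: [-0.7, 0.8, -3.5]
width: 0.211
gripper_force: 119.2
d17 [([217.2, 231.5], np.int32(533))]
d18 [([217.2, 231.6], np.int32(537))]
t: 20.9
ee_pos: [0.4326, -0.2843, 0.2057]
orientation: [-3.142, -0.0, 2.092]
contact_force: [-0.2, 0.1, -2.3]
width: 0.211
gripper_force: 119.2
d19 [([217.3, 231.5], np.int32(531))]
t: 21.25
ee_pos: [0.4327, -0.2843, 0.2057]
orientation: [3.142, 0.0, 2.092]
contact_force: [-0.5, -0.8, -2.6]
width: 0.208
gripper_force: 119.2
d20 [([217.3, 231.6], np.int32(536))]
```

```bash
python3 -m crank '[{"translation":[0,0,0],"spin":0},{"translation":[0,0,0],"spin":0},{"translation":[0,0,0],"spin":0}]' 0.14 20
python3 -c "
from h import *
snap('side','d21');nl('d21')"
python3 -m crank '[{"translation":[0,0,0],"spin":0},{"translation":[0,0,0],"spin":0},{"translation":[0,0,0],"spin":0}]' 0.18 20
python3 -c "
from h import *
snap('side','d22');nl('d22')"
```

```text
t: 21.6
ee_pos: [0.4327, -0.2843, 0.2057]
orientation: [3.142, -0.0, 2.092]
contact_force: [-0.0, 0.4, -2.5]
width: 0.21
gripper_force: 119.2
d21 [([217.3, 231.5], np.int32(533))]
t: 21.95
ee_pos: [0.4327, -0.2843, 0.2057]
orientation: [3.141, 0.0, 2.091]
contact_force: [0.4, -0.0, -3.2]
width: 0.206
gripper_force: 119.2
d22 [([217.3, 231.6], np.int32(533))]
```

```bash
python3 -m crank '[{"translation":[0,0,0],"spin":0},{"translation":[0,0,0],"spin":0}]' 0.195 20
python3 -c "
from h import *
snap('side','d23');nl('d23')"
python3 -m crank '[{"translation":[0,0,0],"spin":0},{"translation":[0,0,0],"spin":0}]' 0.203 20
python3 -c "
from h import *
snap('side','d24');nl('d24')"
```

```text
t: 22.2
ee_pos: [0.4326, -0.2843, 0.2057]
orientation: [3.142, -0.0, 2.091]
contact_force: [0.9, 1.0, -2.1]
width: 0.205
gripper_force: 119.2
d23 [([217.3, 231.5], np.int32(531))]
t: 22.45
ee_pos: [0.4326, -0.2843, 0.2057]
orientation: [3.142, -0.0, 2.092]
contact_force: [-0.4, -0.1, -2.1]
width: 0.212
gripper_force: 119.2
d24 [([217.2, 231.6], np.int32(537))]
```

```bash
python3 -m crank '[{"translation":[0,0,0],"spin":0}]' 0.209 20 | grep -E "width|gripper"
python3 -m crank '[{"translation":[0,0,0],"spin":0}]' 0.213 20| grep -E "width|gripper"
python3 -c "
from h import *
snap('side','d25');nl('d25')"
```

```text
width: 0.215
gripper_force: 98.1
width: 0.218
gripper_force: 82.8
d25 [([217.2, 231.6], np.int32(531))]
```

```bash
python3 -m crank '[{"translation":[0,0,0],"spin":0}]' 0.216 20 | grep -E "width|gripper"
python3 -m crank '[{"translation":[0,0,0],"spin":0}]' 0.219 20| grep -E "width|gripper"
python3 -c "
from h import *
snap('side','d26');nl('d26')"
python3 -m crank '[{"translation":[0,0,0],"spin":0}]' 0.222 20| grep -E "width|gripper"
python3 -c "
from h import *
snap('side','d27');nl('d27')"
```

```text
width: 0.22
gripper_force: 71.2
width: 0.224
gripper_force: 59.6
d26 [([217.1, 231.5], np.int32(530))]
width: 0.225
gripper_force: 47.9
d27 [([217.3, 231.4], np.int32(530))]
```

```bash
for o in 1; do python3 -m crank '[{"translation":[0,0,0],"spin":0}]' 0.225 20 | grep -E "width|gripper"
python3 -c "
from h import *
snap('side','d28');nl('d28')"
python3 -m crank '[{"translation":[0,0,0],"spin":0}]' 0.2275 20| grep -E "width|gripper"
python3 -c "
from h import *
snap('side','d29');nl('d29');snap('side','d30');nl('d30')"; done
```

```text
width: 0.225
gripper_force: 36.1
d28 [([217.4, 231.8], np.int32(533))]
width: 0.23
gripper_force: 26.3
d29 [([217.3, 231.9], np.int32(530))]
d30 [([217.3, 231.9], np.int32(528))]
```

```bash
python3 -m crank '[{"translation":[0,0,0],"spin":0},{"translation":[0,0,0],"spin":0}]' 0.2295 20 | grep -E "width|gripper"
python3 -c "
from h import *
snap('side','d31');nl('d31');snap('side','d32');nl('d32')"
python3 -m crank '[{"translation":[0,0,0],"spin":0},{"translation":[0,0,0],"spin":0}]' 0.231 20 | grep -E "width|gripper"
python3 -c "
from h import *
snap('side','d33');nl('d33');snap('side','d34');nl('d34')"
```

```text
width: 0.23
gripper_force: 18.2
d31 [([215.5, 241.3], np.int32(465))]
d32 [([214.1, 244.7], np.int32(432))]
width: 0.237
gripper_force: 12.0
d33 [([198.6, 251.8], np.int32(74)), ([225.1, 262.7], np.int32(78)), ([185.8, 271.6], np.int32(63))]
d34 [([197.6, 251.7], np.int32(78)), ([224.4, 280.6], np.int32(148)), ([187.9, 289.2], np.int32(116))]
```

```bash
python3 -c "
from h import *
snap('side','d35');nl('d35');asc('d35',160,175,260,310,2)"
```

```text
d35 [([198.2, 252.7], np.int32(84)), ([210.0, 290.8], np.int32(209))]
175 #++.......+.NN...+..+...++...+..............+.....
177 #++.......+.NNN..+................................
179 #++.......+.NNN..+.......+........................
181 ##...+#...+.NNN..+...................+............
183 #+...##...+.NNNw.+..........+++..........++.......
185 #...+##...+.NNNw.+........++......................
187 +.++......+.NNN..+................................
189 +.........+.NwN................+wwww..++..........
191 ..........+.NNN...++.......www#wwwww#+............
193 .........NNNNNN......+wwww#wwwwwwwwww#w...........
195 ..........NwNNN..+www#wwwwwwwwwwwwwwwww#w.........
197 ........+NNNNNN.w#wwwwwwwwwwwwwwwwwwwwwwww........
199 ..........NNN.N+ww#wwwwwwwwwwwwwwwwwwwwwww#w......
201 ..........Nww.N+www#wwwwwwwwwwwwwwwwwwwwwwww#+....
203 .+.......w..N.N.wwww##wwwwww#######wwwwwwwwww#w...
205 .+.......w.N..N.wwwwww#w############wwwwwwwwwww#w.
207 ...........N..N+wwwwwww###############wwwwwwwwww#w
209 .......+++.....+wwwwwwww###############wwwwwwwwwww
211 .....+++......+..ww+####ww##########
[... 2009 characters left out ...]
#++++++++#####.NNNN###############....+.
287 ......#################+NNNNNN#############+......
289 .......################.NNNNNNN##########++..+..+.
291 .......+###########+NNNNNNNNNNN#########+++.....+.
293 ........++#########NNNNNNNNNNN+#######+++++.......
295 ........++++#######NNNNNNNNNN.#####+++++++........
297 .........++++++#################+++++++++.........
299 .........+++++++++++++++++++++++++++++++......+.+.
301 ..........+++++++++++++++++++++++++++++.......+...
303 ............++++++++++++++++++++++++++.......++++.
305 .............+++++++++++++++++++++++..........++.+
307 ...............++++++++++++++++++++........+......
309 .................++++++++++++++++.................
```

```bash
python3 -m crank '[{"translation":[0,0,0],"spin":0},{"translation":[0,0,0],"spin":0},{"translation":[0,0,0],"spin":0}]' 0.231 20 | grep -E "width|gripper|force"
python3 -c "
from h import *
snap('side','d36');nl('d36')"
```

```text
contact_force: [0.2, -0.2, -2.9]
width: 0.23
gripper_force: 12.0
d36 [([210.2, 290.2], np.int32(137)), ([193.3, 292.5], np.int32(61))]
```

```bash
python3 -m crank '[{"translation":[0,0,0],"spin":0},{"translation":[0,0,0],"spin":0},{"translation":[0,0,-0.5],"spin":0},{"translation":[0,0,-1.5],"spin":0},{"translation":[0,0,-3],"spin":0},{"translation":[0,0,-5],"spin":0},{"translation":[0,0,-7],"spin":0},{"translation":[0,0,-8.5],"spin":0},{"translation":[0,0,-9],"spin":0},{"translation":[0,0,-9],"spin":0}]' 0 60
python3 -c "
from h import *
snap('side','d37');nl('d37');snap('wrist','w37')
o=np.zeros((600,800,3),np.uint8);o[:384,:400]=cv2.imread('pics/w37.png')[:,56:456];o[:600,400:]=cv2.resize(cv2.imread('pics/d37.png')[140:320,140:260],(400,600));cv2.imwrite('pics/c37.png',o)"
```

```text
t: 25.5
ee_pos: [0.433, -0.2846, 0.2966]
orientation: [3.14, 0.001, 2.092]
contact_force: [0.1, -0.0, -1.9]
width: 0.218
gripper_force: 59.2
d37 [([209.8, 291.4], np.int32(210))]
```

View pics/c37.png

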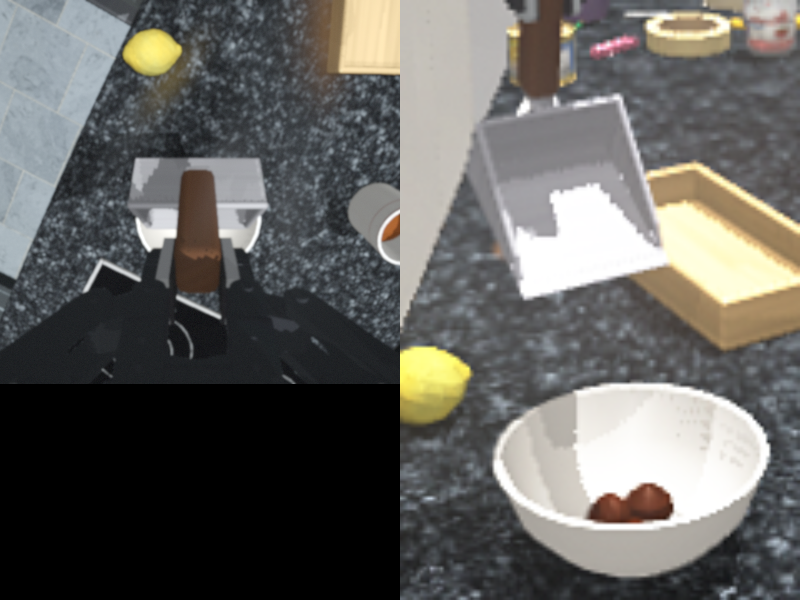

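All three nuts are in the bowl (about (210,291) in the side view; two clear, the third just behind the near rim), and the pan and tray are empty. Now I'll carry the scoop back to its old spot.

```bash
python3 -m crank '[{"translation":[1,0.7,0],"spin":-1},{"translation":[2.5,1.7,0],"spin":-2},{"translation":[5,3.3,0],"spin":-4},{"translation":[8,5.3,0],"spin":-6},{"translation":[11.5,7.6,0],"spin":-8},{"translation":[15,10,0],"spin":-10},{"translation":[18.6,12.2,0],"spin":-13},{"translation":[22,14.6,0],"spin":-15},{"translation":[25.6,16.9,0],"spin":-18},{"translation":[29,19.2,0],"spin":-20},{"translation":[32.6,21.5,0],"spin":-23},{"translation":[36,23.8,0],"spin":-25},{"translation":[39.6,26,0.5],"spin":-28},{"translation":[43,28.5,1.5],"spin":-30},{"translation":[45.7,30,2.5],"spin":-32},{"translation":[47.7,31.4,3.5],"spin":-33},{"translation":[49.2,32.4,4.5],"spin":-34},{"translation":[50.2,33.1,5],"spin":-35},{"translation":[50.2,33.1,5],"spin":-35},{"translation":[50.2,33.1,5],"spin":-35}]' 0 60
python3 -c "
from h import *
snap('side','d38');nl('d38');asc('d38',180,110,280,200,2)"
```

```text
t: 27.6
ee_pos: [0.4701, 0.3149, 0.2459]
orientation: [-3.141, 0.0, 2.701]
contact_force: [0.3, 1.0, -2.2]
width: 0.221
gripper_force: 59.1
d38 [([209.9, 291.4], np.int32(207))]
110 ++++++++++++++.....+++....++++++++.+++++++++++++++
112 ++++++++++++++.....++..+++++++++++++++######+++++N
114 ++++++++++++++.....++..+++++++++++++++########+++N
116 +++++++++++#++....#++..+++++++++++++++wwwww++++++#
118 ++++++++###+++....+++.+++++++++++++++++++++++++#++
120 ++++++++++++++....+++.+++++++++++++++++++++++++#++
122 ++###++#+#+++......++..++++++++++++++++++++++++#++
124 +++...+++.........++#+++++++++++++++++++++++++++#+
126 ++..++......+++++.+..+++++++++++++++++++++++++++#+
128 ++++#.......+...+...++++++++#++#+##+++..++++++++#+
130 ++++........+++....+++++++++++++++++++..+++++++++#
132 +++.........++++..++++++++++++++++###+..+++++w+++#
134 +............++.+++++++++.++++++########+++++www+#
136 +...........++++++..+++++++++++++#######+++++www++
138 +...........+++++#+#+++++++++++++++++++++##+++++++
140 ............++++++###+++++++++++++++++++......++++
142 .............++++++####+++++++++++++#+
[... 852 characters left out ...]
....+................................++.
176 ..............+................................+++
178 ................................................#+
180 ................................................#.
182 ................................................+.
184 ...............................................+++
186 ..............................................+..+
188 ........................w........................+
190 ...................wwwwwwww......................+
192 ..............wwwwwwwwwwwwww.....................+
194 ..........wwwwwwwwwwwwwwwwww#w...................+
196 ......wwwwwwwwwwwwwwwwwwwwwwwwww..................
198 ......w#wwwwwwwwwwwwwwwwwwwwwww#w.................
```

```bash
python3 -m crank '[{"translation":[0,0,3],"spin":0},{"translation":[0,0,6],"spin":0},{"translation":[0,0,8],"spin":0},{"translation":[0,0,9],"spin":0},{"translation":[0,0,10],"spin":0},{"translation":[0,0,11],"spin":0},{"translation":[0,0,12],"spin":0},{"translation":[0,0,13],"spin":0},{"translation":[0,0,14],"spin":0},{"translation":[0,0,14.8],"spin":0},{"translation":[0,0,15.3],"spin":0},{"translation":[0,0,15.3],"spin":0}]' 0 60
python3 -c "
from h import *
snap('side','d39');asc('d39',180,130,280,200,2)"
```

```text
t: 28.85
ee_pos: [0.4704, 0.3155, 0.0926]
orientation: [3.142, 0.0, 2.702]
contact_force: [0.3, 0.4, -0.3]
width: 0.003
gripper_force: 0.0
130 ++++.........+..........++++++++++++++..+++++++++#
132 +++....................++++++++++++#++..+++++w+++#
134 +.........................++++++########+++++www+#
136 +...........+.............+++++++#######+++++www++
138 +...........+.............+++++++++++++++##+++++++
140 ..........................++++++++++++++......++++
142 ...........................+++++++++#+++......++++
144 ..............##....+wwwwwww....++##++++w.....++++
146 wwwww..............++wwwwwww#www.++++++www#+##+.++
148 #####w+NNNN........++wwwwwww##ww++++++++w.....+.++
150 ####www..NN........+www#w##www..+++++N+...+++++.++
152 wwwww....NN.###N...++wwwwwwwww..+++++++...+++++.++
154 ++++++.N..NNN++....+wwwwwwwwww...++++++...+++++.++
156 ++++++...NNN.......wwwwwwww...................+..+
158 ++++++..N.NN..................................++++
160 +++++.+.NNNNN....+...........................+++.+
162 +++++ww...NNN.................................#+.+
164 +++www...NNNN.........
[... 263 characters left out ...]
.++++++.++++++#+.....................++.
176 ...........+++.+++++++++++#+...................+++
178 ...........++++++###++.+++.+....................#+
180 ...........+++++#############...................#.
182 ...........+++++++###########+..................+.
184 ...........+++++++.#########....................++
186 ..............+++++++#####+...................+..+
188 ..............w...++++###........................+
190 ...................wwwwwwww......................+
192 ...............wwwwwwwwwwwww.....................+
194 ..........wwwwwwwwwwwwwwwwww#w...................+
196 ......wwwwwwwwwwwwwwwwwwwwwwwwww..................
198 ......w#wwwwwwwwwwwwwwwwwwwwwwwww.................
```

```bash
python3 -c "
from h import *
s=robot.sense();print(proj('side',[s['ee_pos'],np.array(s['ee_pos'])-[0,0,.025]]))"
python3 -m crank '[{"translation":[0,0,-0.5],"spin":0},{"translation":[0,0,-2],"spin":0},{"translation":[0,0,-5],"spin":0},{"translation":[0,0,-9],"spin":0},{"translation":[0,0,-13],"spin":0},{"translation":[0,0,-17],"spin":0},{"translation":[0,0,-20],"spin":0},{"translation":[0,0,-20],"spin":0},{"translation":[0,0,-20],"spin":0}]'
python3 -c "
from h import *
snap('side','d40');snap('wrist','w40');asc('d40',180,136,250,192);asc('w40',140,60,380,260,4)"
```

```text
[[215.59758221 156.43135466]
 [215.71011527 163.72848143]]
t: 29.8
ee_pos: [0.4704, 0.3158, 0.2936]
orientation: [3.14, 0.001, 2.702]
contact_force: [0.9, -0.2, -0.3]
width: -0.0
gripper_force: 0.0
136 +......................+++++++++++++#+.............++++++++++++++#####
137 +......................+++++++++++++#..............+++++++++++++++++++
138 +......................+++++++++++++...............+++++++++++++++++++
139 .........................+++++.....................w++++++++++++++++++
140 ...................................................+++++++++++++++++++
141 ...................................................#++++++++++++++++++
142 .....................................................+++++++++++++++++
143 +...........................++++++++++++..++++++++..........+++++++++#
144 ...........................+######+#######wwwwwwwwwwwwww.......+++++##
145 ..www..............................ww#####wwwwwwwww#####ww.wwww+++++++
146 wwwwwwwwww........................w###wwwwwwwwwwwwwwwww###wwwww..+++++
147 w#####wwwwww.+.wNNNN.............w###wwwwwwwwwwwwwwwwwww###wwww.++++++
14
[... 5837 characters left out ...]
..................................................
220 wwwwwww.....................................................
224 wwwwwww..............................................+......
228 wwwwww......................................................
232 wwwwww...................................................+++
236 wwwww.............................+....................+++..
240 wwww.................................................++.....
244 www.............................+.................+++.......
248 www.............................................++..........
252 ww...........................................+++............
256 ww........................................++++..............
```

```bash
python3 - <<'E'
from h import *
im=cv2.imread('pics/w40.png');g=im[60:200,200:320];h=cv2.cvtColor(g,cv2.COLOR_BGR2HSV)
m=((h[:,:,2]>110)&(h[:,:,1]<60)).astype(np.uint8);m=cv2.morphologyEx(m,cv2.MORPH_CLOSE,np.ones((5,5)));m=cv2.morphologyEx(m,cv2.MORPH_OPEN,np.ones((5,5)))
c=max(cv2.findContours(m,0,2)[0],key=cv2.contourArea);q=cv2.approxPolyDP(cv2.convexHull(c),4,True).reshape(-1,2)+[200,60];print(q.tolist())
lip=sorted([p.tolist() for p in q if p[1]>165]);lip=[lip[0],lip[-1]];L=plane('wrist',lip,.001,'w40');n=L[1]-L[0];x=np.array([n[1],-n[0]])/np.linalg.norm(n[:2]);l=L.mean(0)[:2]
print('lip',lip,l,np.linalg.norm(n),np.degrees(np.arctan2(x[1],x[0])))
P=lambda s,y,z:np.r_[l+(s-.048)*x+y*np.array([-x[1],x[0]]),z]
M=[P(-.048,.046,.042),P(-.048,-.046,.042),P(-.080,0,.078),P(-.0927,0,.113),P(.048,.046,.001),P(.048,-.046,.001)]
print('flat model wrist',proj('wrist',M,'w40').round(1).tolist());print('side',proj('side',M).round(1).tolist())
E
```

```text
[[297, 119], [287, 184], [222, 181], [221, 115], [265, 111]]
lip [[222, 181], [287, 184]] [0.52495267 0.29121512] 0.0925547301592024 -27.846153565805107
flat model wrist [[296.4, 119.8], [220.6, 116.1], [260.7, 92.1], [262.2, 80.4], [286.8, 184.0], [222.2, 181.0]]
side [[213.9, 165.3], [199.7, 173.2], [198.5, 157.5], [194.9, 146.9], [238.8, 181.1], [225.6, 189.9]]
```

```bash
python3 -c "
from h import *
nl('d40');asc('d40',195,278,225,298)
a=cv2.imread('pics/d0.png').astype(int);b=cv2.imread('pics/d40.png').astype(int)
for n,(x0,y0,x1,y1) in dict(bowlrim=(160,250,260,283),mug=(290,220,345,280),jar=(375,205,405,262)).items(): print(n,np.abs(a-b)[y0:y1,x0:x1].mean().round(2))
print(robot.sense()['t'],robot.close_job())"
```

```text
d40 [([209.9, 291.4], np.int32(207))]
278 ##############################
279 ##############################
280 ##############################
281 ##############################
282 ##############################
283 ##############################
284 ##############################
285 #################+NNNN########
286 ################+NNNNNNN######
287 ##############+NNNNNNNNNN#####
288 ######+NNN###+NNNNNNNNNNNN####
289 #####NNNNNN#+NNNNNNNNNNNNN####
290 ####NNNNNNNNNNNNNNNNNNNNNN####
291 ###.NNNNNNNNNNNNNNNNNNNNNNN###
292 ###NNNNNNNNNNNNNNNNNNNNNNNN###
293 ##.NNNNNNNNNNNNNNNNNNNNNNNN###
294 ##NNNNNNNNNNNNNNNNNNNNNNNN+###
295 #+NNNNNNNNNNNNNNNNNNNNNNN.####
296 ###+..NNNNNNNNNNNN+++#########
297 ############################++
bowlrim 2.14
mug 4.16
jar 2.76
the job is handed in; nothing more can be done
29.9 None
```

I handed the job in at 29.9 s: the three chestnuts are in the bowl (the third only partly visible behind its rim), the scoop lies flat and free on the worktop, though its handle slipped out of the gripper as I lowered it rather than being let go on purpose, and the bowl, mug and spice jar look unmoved.

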